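# Gauge a gilt contact block on the comparator stand

### The job

Check the height of the gold-plated contact block: raise the gauge arm, set the block from the drip rack down gently (not dropped) on the anvil with the middle of its square land under the gauge foot and its tail pointing straight out at the stand's open front, then lower the arm by its knob until the sprung foot is pressed in about 3 mm by the block, and let go. With the foot resting like that, press the green record key on the readout and leave everything standing so; do not drive the foot to the end of its travel, and leave the copper and nickel blocks and the other loose things where they are.

Things in the scene. Friction and masses are not known exactly. Their poses are not given: they have to be found in the camera images.
- anvil (a point): Comparator stand (fixed): centre of the top of its steel anvil, 64 x 64 mm, 52 mm above the table, standing 12 mm proud of the grey base. Axes are the stand's: z up, -x its open front (towards the robot). The base reaches 75 mm to -x and +x, 57 mm to +y, 168 mm to -y of this point. The gauge foot points down exactly above this point.
- column_top (a point): Top of the stand's steel column, 25 mm thick, 195 mm above the table, 125 mm to -y of the anvil's centre. The arm slides on it by a 46 mm thick, 44 mm high collar and reaches in +y over the anvil as a bar 22 mm thick, its underside 17 mm above the free foot's underside.
- indicator (a point): Centre of the round indicator on the arm: 58 mm across, 24 mm thick along the stand's y, dial facing +y, 75 mm above the free foot's underside. One turn of the red needle is 10 mm of foot travel. It overhangs 29 mm to the front: a gripper pointing straight down does not fit before the foot; come in level from the front (-x) with the tool leaning back 35 to 50 deg.
- gauge_arm (a joint): Height (m) of the free foot's underside above the anvil as the arm slides up and down the column: 0 = foot at the anvil, stop at 0.052. Starts low, at 0.004 to 0.020. The arm is balanced and friction-held: it takes about 6 N to move either way and stays where it is left.
- spindle (a joint): How far (m) the sprung foot is pushed up into the arm: 0 = free, 0.008 = end of travel. Spring 0.9 N when free, growing by 0.15 N per mm. With the block seated under it, spindle = 0.036 - gauge_arm.
- knob (a point): Middle of the black lifting knob on the arm: 26 mm thick, 32 mm high, upright on a 12 mm post, its top 14 mm above this point. It stands 58 mm to -y of the foot axis and 110 mm above the free foot's underside and moves with the arm; axes as the stand's. Grip it from above with the fingers closing along the stand's x (the indicator's back is 46 mm to +y, the column 54 mm to -y).
- foot (a point): Centre of the underside of the gauge foot, a steel disc 12 mm across; moves with arm and spindle.
- gilt_land (a point): Gold-plated block (loose, about 0.3 kg): centre of the top of its square land, 30 x 30 mm and 36 mm high; z up. A tail 22 mm wide (along y), 30 mm high and 36 mm long runs from the land to -x, ending 51 mm from this point. Underside flat; balance point 16 mm to -x. It starts on the drip rack, tail towards the robot, in any of the rack's three places, 72 mm apart.
- gilt_tail (a point): Gold-plated block: middle of its tail where it is gripped, 15 mm above the underside, 38 mm to -x of the land's centre; axes as the block's; the fingers close along y. It lies on two cross rails of the white rack, tops 20 mm above the table; the rack's floor is 12 mm below the rails' tops and the nearer rail ends 10 mm to +x of this point.
- record_top (a point): Middle of the top of the green round record key (24 mm across) on the grey readout (100 x 72 mm, 75 mm high at its far end, fixed), on a panel that faces the robot and slopes 30 deg; z is the outward normal of the key (up and towards the robot).
- record (a joint): Travel of the record key (m): 0 = out, 0.006 = fully pressed (4 N), counts as pressed beyond 0.004; springs back.
- copper_tail (a point): Tail of the like block plated in copper (red-brown) on the rack; leave it. Same point as on the gilt block.
- nickel_tail (a point): Tail of the like block plated in nickel (grey) on the rack; leave it. Same point as on the gilt block.
- master_mid (a point): Centre of a steel setting disc, 36 mm across and 20 mm high, standing near the stand; leave it.
- salts_mid (a point): Centre of an amber jar with a white cap, 68 mm across and 75 mm high; leave it.
- flask_mid (a point): Centre of a white flask with a blue cap, 50 mm across and 90 mm high; leave it.
- brush_grip (a point): Handle of a small brush lying on the table, 150 mm long; leave it.
- cap_mid (a point): Centre of a white screw cap, 38 mm across and 14 mm high, on the table; leave it.

How it is judged:
By the outcome, as a careful person would: the job done as asked, in the order asked, and still so for the second after the job is handed in, with the robot touching nothing.
It also fails if it takes over 72 s, if anything falls off the work surface, if the arm or the gripper's body presses on something with over 40 N, if the wrist force passes 120 N, or if a joint passes its speed limit or range.

### The arm

A 7-joint arm with a two-finger parallel gripper is mounted at the origin on the work surface. World frame = base frame: x ahead of the robot, y to its left, z up, the work surface at z = 0. Lengths are in mm, angles in rad, forces in N, time in s.
With the tool pointing down it reaches from about 350 to 900 mm from the base axis. Payload 8.1 kg.
Tool frame: the origin (TCP) lies midway between the tips of the shut fingers; the grasp point (between the pads) lies 19 mm behind it; z points along the fingers, y is the direction in which the jaws open and shut (so a half turn about z gives the same grasp; the last joint's range is limited). The gripper opens to 85 mm and grips with 20 to 120 N. Pads are 22 mm wide; open, the fingers measure 114 mm over their backs; the gripper's body (76 mm by 85 mm) begins 54 mm behind the grasp point. The pads swing forward as they close: fully open they stand 13 mm farther back than shut.
Start: joints at [-1.436, 0.434, 0.025, 1.573, -0.012, 1.134, -0.075], TCP at [147.255, 607.419, 231.323] pointing down, gripper open.
Joint ranges: [-2.62, 2.62], [-0.44, 2.09], [-1.27, 1.32], [0.08, 2.57], [-1.32, 4.46], [0.12, 2], [-2.74, 2.74]. Speed limits (rad/s): [2.22, 2.22, 3.01, 3.01, 3.14, 3.14, 3.14].

### API

Orientations are given as a rotation vector (axis times angle).
In Python, from bench import robot gives the robot as it stands.
- The arm moves only by the tool send_rows, never from a script. Its argument "series" is text: rows parted by semicolons, each of 7 numbers parted by spaces: the finger opening in cm, from 0 to 8.54, then the shift along the tool's x, y, z in cm, then the turn, a rotation vector about the tool's x, y, z in rad. A call has 1 to 20 rows; each row is the pose to reach, as a shift and turn from the pose commanded when the call began, along the tool's axes at that moment; what a row does not reach only later rows make up. A row lasts 1/12 s, in which the tool goes at most 41.7 mm and 7.16 degrees, less where a joint would pass 70% of its speed; a pose out of reach is approached as far as the arm can. A call with a gripper value outside its range is refused whole. The fingers move at their own pace and stop on an object; "squeeze" is the grip in N (left out, the last holds). Time passes only in rows, so rows that repeat a pose let the fingers close. It gives the time, the measured TCP pose, the force and the opening at its end, in the units of the state.
- robot.sense(): the state, without advancing time (a new reading comes with each control period).
- robot.capture(name): name is "scene" or "top" or "wrist"; returns (picture, depth): 420x560x3 uint8, red, green, blue; 420x560 float32, mm along the optical axis (not along the pixel's ray), 0 where there is no reading.
- robot.calibration(name): a dict with "vfov" (degrees; the focal length in pixels is half the picture's height over the tangent of half this angle, whatever the lens; pixels are square), "cx", "cy" (the principal point, pixels), "T" (4x4, takes a point from camera to world coordinates); the wrist camera has in their place "mount" (4x4, takes a point from camera to tool coordinates, whose origin is the TCP and whose axes are the flange's). Camera axes: x right, y up, looking along -z (the intrinsics and any distortion apply to the point x, -y, -z); pixel columns grow to the right and rows downward; lengths in mm; the calibration is good to about 2 mm. A picture is of the moment at which its call begins: read the wrist's pose just before it. calibration takes no time and is no camera call.
- robot.job_done(): hands the job in, once; it reports no verdict.
The state is a dict: "clock": time; "joint_pos": joint angles; "joint_vel": joint speeds; "joint_torque": joint torques, N m; "eef_pos": TCP position; "eef_rot": TCP orientation; "force": force on the tool from outside, world axes, zero at the start; "wrist_torque": the same for the moment, N m; "grip_width": finger opening in mm.
Only numpy, scipy, OpenCV 4.12 (cv2) and the standard library are available. Lean on these libraries where they do the work, as an engineer would, in place of code of your own. Each camera call takes 0.05 s, during which the arm holds its last target.

## Working session

There is one attempt and no reset: what is moved stays moved. The work goes in short steps, Python scripts to look and compute and a tool call to move; the robot and the scene stay as the last step left them, time stands still between calls to the robot, and variables do not carry over. Pictures are saved under pics/ and viewed, and the job is handed in when it is done.

Besides the shell and the picture viewer there is one more tool, called after "Call:" in YAML: its name, and indented under it one key for each argument. send_rows: Moves the arm, as the interface text tells. Its arguments: {"type":"object","properties":{"series":{"type":"string"},"squeeze":{"type":"number"}},"required":["series"]}

```bash
ls; mkdir -p pics; python3 - <<'E'
from bench import robot
import cv2
s=robot.sense()
for k,v in s.items(): print(k,v)
for n in ["scene","top","wrist"]:
    c=robot.calibration(n);print(n,c)
    p,d=robot.capture(n)
    cv2.imwrite(f"pics/{n}0.png",p[:,:,::-1]); 
    import numpy as np
    np.save(f"pics/{n}0.npy",d)
E
```

```text
pics
clock 0.0
joint_pos [-1.43560682  0.43523111  0.0249769   1.57410737 -0.01159805  1.13400737
 -0.07507902]
joint_vel [ 0.00130319 -0.00113949 -0.00070348  0.00046309 -0.00055223  0.00058373
  0.00010422]
joint_torque [ 6.49220037e-04 -6.70468140e+01  1.02514721e+00 -3.16218638e+01
  1.54754362e-02  1.24225550e-02 -1.32103412e-05]
eef_pos [147.15941302 606.89856051 230.51700267]
eef_rot [-3.72714999e-01 -3.11936188e+00  2.52526734e-03]
force [ 0.19575893 -0.92083035  0.44474518]
wrist_torque [ 0.04109984  0.00148303 -0.03079682]
grip_width 85.5032489636994
scene {'vfov': 52.90043512571932, 'cx': 280.73217191174535, 'cy': 205.7292468341378, 'T': array([[ 7.48793456e-01, -5.21443850e-01,  4.09151160e-01,
         9.25645059e+02],
       [ 6.62732913e-01,  5.98034834e-01, -4.50709910e-01,
        -3.63231949e+02],
       [-9.66673531e-03,  6.08646571e-01,  7.93382572e-01,
         8.79296997e+02],
       [ 0.00000000e+00,  0.00000000e+00,  0.00000000e+00,
         1.00000000e+00]])}
top {'vfov': 51.312252788077025, 'cx': 284.53665211998026, 'cy': 215.60385003658772, 'T': array([[-1.33227337e-02,  9.98205745e-01, -5.83763313e-02,
         4.67382338e+02],
       [-9.99908797e-01, -1.34292572e-02, -1.43282519e-03,
         3.64374743e+01],
       [-2.21420510e-03,  5.83519181e-02,  9.98293620e-01,
         1.41190606e+03],
       [ 0.00000000e+00,  0.00000000e+00,  0.00000000e+00,
         1.00000000e+00]])}
wrist {'vfov': 60.618383593989755, 'cx': 280.8390499884557, 'cy': 208.74413626192555, 'mount': array([[-4.00149563e-04,  9.54386230e-01,  2.98574555e-01,
         7.58452744e+01],
       [ 9.99999903e-01,  4.37584858e-04, -5.85295643e-05,
         5.07268809e-01],
       [-1.86511514e-04,  2.98574502e-01, -9.54386312e-01,
        -1.41945845e+02],
       [ 0.00000000e+00,  0.00000000e+00,  0.00000000e+00,
         1.00000000e+00]])}
```

View pics/scene0.png

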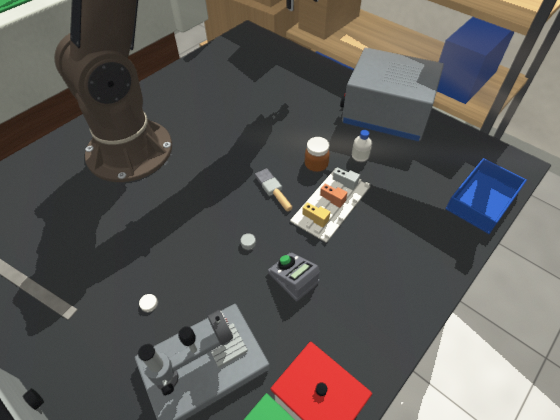

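View pics/top0.png

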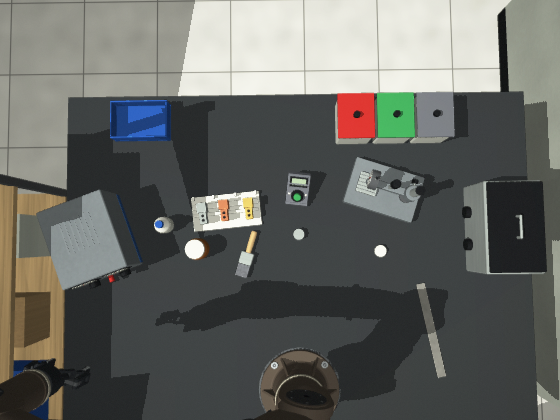

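View pics/wrist0.png

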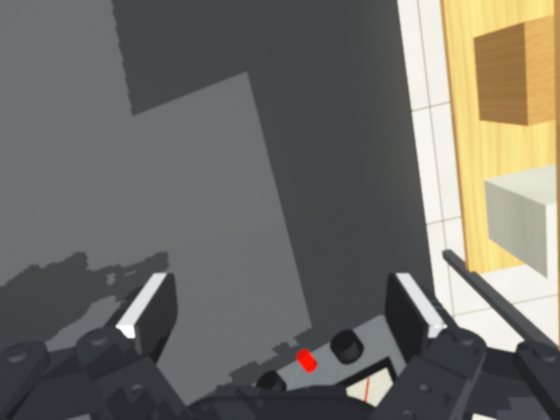

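```bash
cat > h.py <<'E'
import numpy as np, cv2
from scipy.spatial.transform import Rotation as R
from bench import robot
def tool(s=None):
    s=s or robot.sense(); T=np.eye(4);T[:3,:3]=R.from_rotvec(s['eef_rot']).as_matrix();T[:3,3]=s['eef_pos'];return T
def cam(n,Tt=None):
    c=robot.calibration(n); f=210/np.tan(np.radians(c['vfov']/2))
    T=c['T'] if n!='wrist' else (Tt if Tt is not None else tool())@c['mount']
    return f,c['cx'],c['cy'],T
def px(n,u,v,d,Tt=None):
    f,cx,cy,T=cam(n,Tt)
    return (T@np.array([(u-cx)/f*d,-(v-cy)/f*d,-d,1]))[:3]
def ray(n,u,v,z,Tt=None):
    f,cx,cy,T=cam(n,Tt)
    r=T[:3,:3]@np.array([(u-cx)/f,-(v-cy)/f,-1]); o=T[:3,3]
    return o+r*(z-o[2])/r[2]
def proj(n,P,Tt=None):
    f,cx,cy,T=cam(n,Tt); p=np.linalg.inv(T)@np.append(P,1)
    return cx+f*p[0]/-p[2], cy-f*p[1]/-p[2]
def shot(n,name):
    Tt=tool(); p,d=robot.capture(n); cv2.imwrite(f'pics/{name}.png',p[:,:,::-1]); np.savez(f'pics/{name}.npz',d=d,T=Tt); return p,d,Tt
def crop(name,out,x0,y0,x1,y1,s):
    p=cv2.imread(f'pics/{name}.png')[y0:y1,x0:x1]; cv2.imwrite(f'pics/{out}.png',cv2.resize(p,None,fx=s,fy=s,interpolation=cv2.INTER_CUBIC))
def rel(T,P,Rm):
    "shift cm & rotvec, in tool frame T"
    return (T[:3,:3].T@(np.array(P)-T[:3,3])/10).round(2), R.from_matrix(T[:3,:3].T@Rm).as_rotvec().round(3)
E
python3 - <<'E'
from h import *
crop('top0','topA',150,140,450,290,2.6)
crop('scene0','scA',120,290,290,420,4)
crop('scene0','scB',230,120,390,300,3.3)
E
```

```text
(no output)
```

View pics/topA.png

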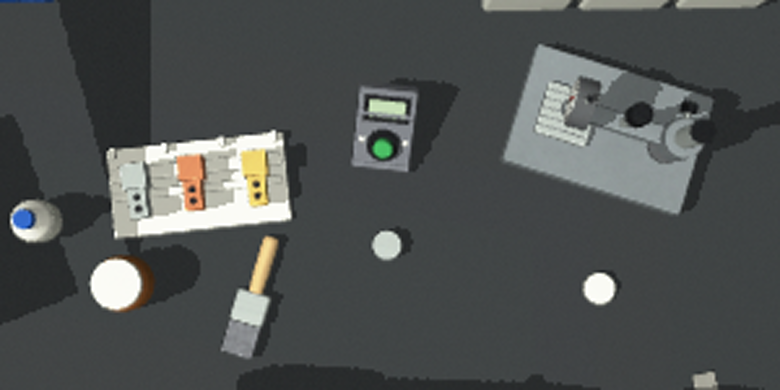

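View pics/scA.png

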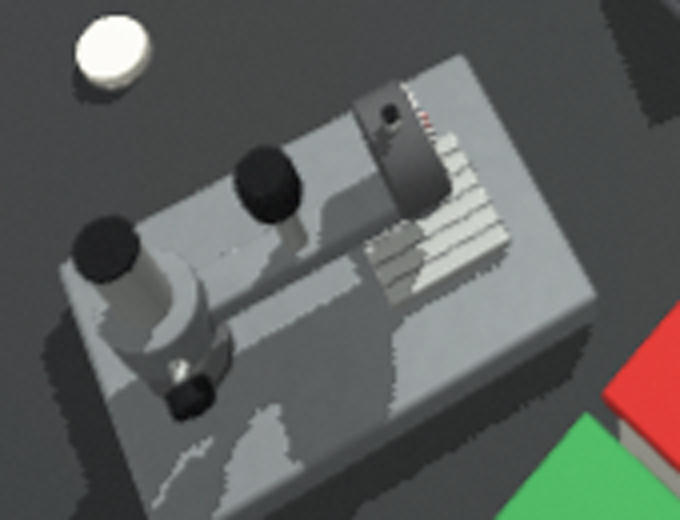

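View pics/scB.png

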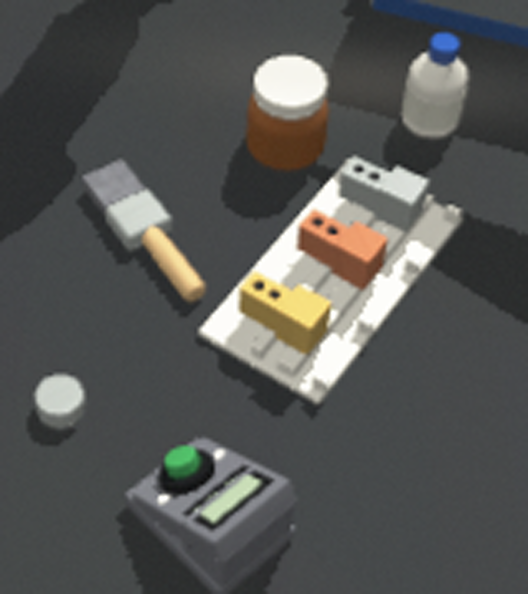

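```bash
cat >> h.py <<'E'
def cloud(n,d,Tt=None):
    f,cx,cy,T=cam(n,Tt); v,u=np.mgrid[:420,:560]
    P=np.stack([(u-cx)/f*d,-(v-cy)/f*d,-d,np.ones_like(d)],-1)@T.T
    P=P[...,:3]; P[d<=0]=np.nan; return P
E
python3 - <<'E'
from h import *
ctop=[(545,45),(712,97),(683,213),(503,160)]
for c in ctop: print('base z40',ray('top',150+c[0]/2.6,140+c[1]/2.6,40).round(1))
P=cloud('top',np.load('pics/top0.npy')); S=cloud('scene',np.load('pics/scene0.npy'))
def q(n,A,u,v): print(n,A[int(round(v)),int(round(u))].round(1))
for nm,(u,v) in dict(gtail=(257,190),gland=(254,163),ctail=(193,190),key=(382,147),knob=(638,115),ind=(588,100),coltop=(703,130)).items():
    q(nm,P,150+u/2.6,140+v/2.6)
for nm,(u,v) in dict(knob=(270,180),coltop=(105,250),indtop=(410,140),anv=(480,215)).items(): q('s '+nm,S,120+u/4,290+v/4)
for nm,(u,v) in dict(key=(183,460),gland=(305,300),gtail=(268,283)).items(): q('s '+nm,S,230+u/3.3,120+v/3.3)
# table z check
q('table',P,300,300);q('table s',S,200,250)
for n,A in (('top',P),('scene',S)):
    m=(abs(A[...,2]-40)<4)
    # limit
    m&=(A[...,0]>450)&(A[...,0]<800)&(A[...,1]<-80)&(A[...,1]>-500)
    X=A[m][:,:2].astype(np.float32); print(n,len(X),cv2.minAreaRect(X), X.min(0),X.max(0))
    print(cv2.boxPoints(cv2.minAreaRect(X)).round(1).tolist())
    m=(abs(A[...,2]-52)<4)&(A[...,0]>450)&(A[...,0]<800)&(A[...,1]<-80)&(A[...,1]>-500)
    X=A[m][:,:2].astype(np.float32); print(' anv',n,len(X),cv2.minAreaRect(X),np.median(A[m][:,2]))
E
```

```text
base z40 [ 729.3 -201.8   40. ]
base z40 [ 662.8 -403.    40. ]
base z40 [ 522.3 -363.5   40. ]
base z40 [ 589.5 -147.7   40. ]
gtail [556.5 149.   52.1]
gland [587.8 151.9  52.1]
ctail [557.6 227.   51.7]
key [604.6  -1.3  51.8]
knob [ 623.7 -273.5  189.4]
ind [ 642.6 -222.3  180.9]
coltop [ 604.6 -339.9  200. ]
s knob [ 633.3 -277.1  188.9]
s coltop [ 606.3 -341.4  195.4]
s indtop [ 655.1 -223.1  166.6]
s anv [ 666.7 -204.1   52.3]
s key [608.8  -2.8  58.1]
s gland [587.8 157.7  57. ]
s gtail [555.8 155.3  51.8]
table [278.8  -7.4  -0.4]
table s [415.3 -95.3   2.1]
top 1958 ((666.8461303710938, -282.80792236328125), (336.9945983886719, 270.3064270019531), 83.11942291259766) [ 522.1426  -466.21722] [ 796.11694 -128.35901]
[[512.5, -433.8999938964844], [780.7999877929688, -466.29998779296875], [821.2000122070312, -131.6999969482422], [552.9000244140625, -99.30000305175781]]
 anv top 315 ((682.8320922851562, -290.68170166015625), (335.1922607421875, 221.6848907470703), 85.91055297851562) 52.45529039474741
scene 5472 ((662.1659545898438, -286.55450439453125), (224.58851623535156, 224.53392028808594), 71.79625701904297) [ 523.1034 -398.155 ] [ 797.89764 -148.21321]
[[520.4000244140625, -358.20001220703125], [733.7000122070312, -428.29998779296875], [803.9000244140625, -215.0], [590.5999755859375, -144.8000030517578]]
 anv scene 740 ((662.2072143554688, -243.03890991210938), (234.53880310058594, 137.7161407470703), 34.712459564208984) 52.3657892726369
```

```bash
python3 - <<'E'
from h import *
T=tool()
def down(yaw_y): # tool y angle deg, z down
    a=np.radians(yaw_y); y=np.array([np.cos(a),np.sin(a),0]); z=np.array([0,0,-1]); return np.stack([np.cross(y,z),y,z],1)
print(down(96.6))
print(rel(T,T[:3,3]+[0,0,120],T[:3,:3])); print(rel(T,[490,175,300],down(96.6)))
E
cat >> h.py <<'E'
def down(yaw_y):
    a=np.radians(yaw_y); y=np.array([np.cos(a),np.sin(a),0]); z=np.array([0,0,-1.]); return np.stack([np.cross(y,z),y,z],1)
E
```

```text
[[-0.99337277 -0.11493715  0.        ]
 [-0.11493715  0.99337277  0.        ]
 [-0.          0.         -1.        ]]
(array([-0.0e+00, -1.0e-02, -1.2e+01]), array([0., 0., 0.]))
(array([-43.5 , -33.92,  -6.88]), array([-0.001, -0.   , -0.353]))
```

Call:
send_rows:
  series: "8.5 0 0 -4 0 0 0; 8.5 0 0 -8 0 0 0; 8.5 0 0 -11 0 0 0; 8.5 -3 -3 -11 0 0 0; 8.5 -43.5 -34 -11 0 0 -0.353; 8.5 -43.5 -34 -11 0 0 -0.353; 8.5 -43.5 -34 -11 0 0 -0.353; 8.5 -43.5 -34 -11 0 0 -0.353; 8.5 -43.5 -34 -11 0 0 -0.353; 8.5 -43.5 -34 -11 0 0 -0.353; 8.5 -43.5 -34 -11 0 0 -0.353; 8.5 -43.5 -34 -9 0 0 -0.353; 8.5 -43.5 -34 -7 0 0 -0.353; 8.5 -43.5 -34 -7 0 0 -0.353; 8.5 -43.5 -34 -7 0 0 -0.353; 8.5 -43.5 -34 -7 0 0 -0.353; 8.5 -43.5 -34 -7 0 0 -0.353; 8.5 -43.5 -34 -7 0 0 -0.353; 8.5 -43.5 -34 -7 0 0 -0.353; 8.5 -43.5 -34 -7 0 0 -0.353"

```text
clock: 1.82
eef_pos: [489.3, 175.6, 301.3]
eef_rot: [0.183, -3.136, -0.001]
force: [-0.4, 0.4, -0.4]
grip_width: 84.9
```

```bash
python3 - <<'E'
from h import *
shot('wrist','w1'); s=robot.sense(); print(s['joint_pos'].round(3),s['joint_vel'].round(3))
E
```

```text
[-0.688  0.205  0.294  1.737 -0.064  1.208  1.311] [-0.008 -0.004 -0.001 -0.002  0.001  0.001  0.004]
```

View pics/w1.png

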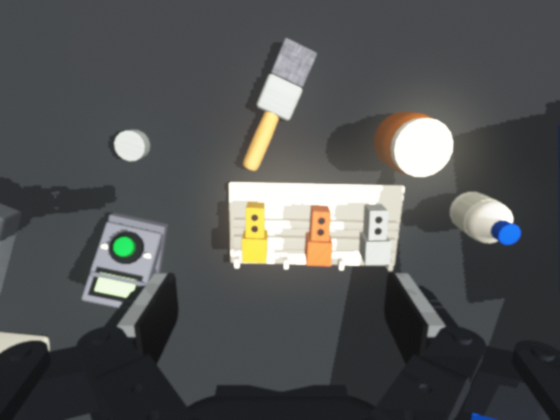

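```bash
python3 - <<'E'
from h import *
crop('w1','w1a',220,175,420,280,4)
crop('w1','w1b',70,200,180,310,5)
E
```

```text
(no output)
```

View pics/w1a.png

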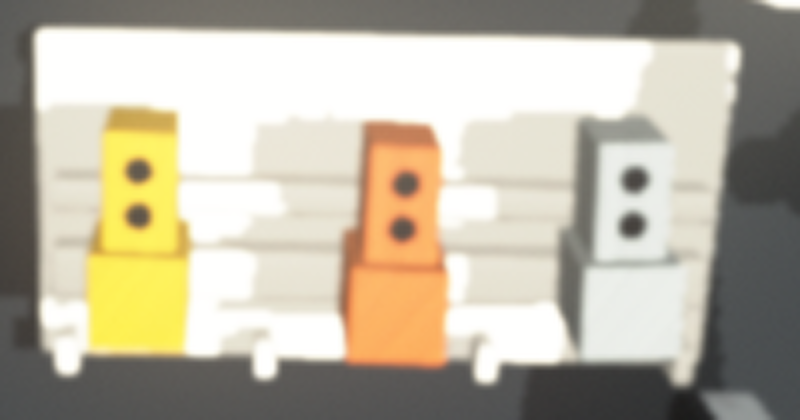

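View pics/w1b.png

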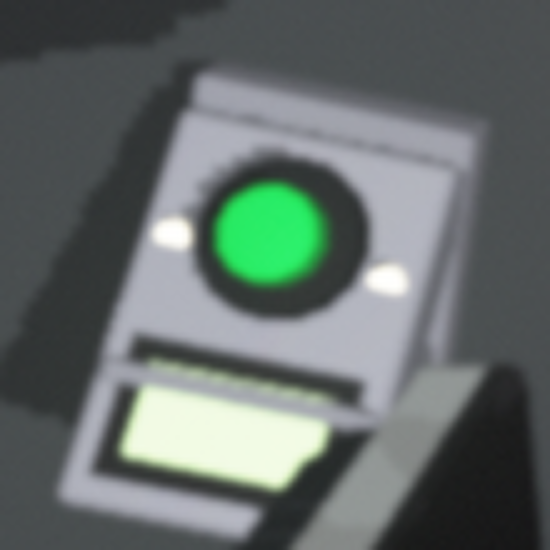

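```bash
python3 - <<'E'
from h import *
z=np.load('pics/w1.npz');T=z['T'];d=z['d'];P=cloud('wrist',d,T)
g=lambda u,v,h:ray('wrist',220+u/4,175+v/4,h,T)
L=[g(90,257,56),g(187,257,56),g(185,352,56),g(88,352,56)]
for l in L: print(l.round(1))
print('land c',np.mean(L,0))
t=[g(103,131,50),g(177,131,50),g(179,250,50),g(103,250,50)]
for l in t: print('tail',l.round(1))
for n,(u,v) in dict(land=(138,305),tail=(138,195)).items(): print(n,P[int(175+v/4),int(220+u/4)])
for r in (178,210,245,275,305): print('line',r,g(220,r,20),P[int(175+r/4),int(220+220/4)])
print('depth col'); 
for v in range(190,264,2): print(v,P[v,220+55].round(1))
# key
k=lambda u,v:(70+u/5,200+v/5)
u,v=k(270,232);print('key',P[int(v),int(u)])
for a in [(110,100+60),(430,200),(180,130),(450,180),(110,350),(390,400),(140,310),(400,350),(230,95),(440,140)]:
    u,v=k(*a); print(a,P[int(round(v)),int(round(u))].round(1))
E
```

```text
[576.2 141.5  56. ]
[573.  169.4  56. ]
[603.2 172.   56. ]
[606.5 143.5  56. ]
land c [589.71729481 156.60510082  56.        ]
tail [539.6 141.5  50. ]
tail [537.1 162.6  50. ]
tail [573.5 166.9  50. ]
tail [576.1 144.7  50. ]
land [589.61712182 156.13026612  55.62471021]
tail [557.37954313 152.61720145  48.80147905]
line 178 [560.21170614 177.11910625  20.        ] [561.90476884 177.20674139  13.16803768]
line 210 [570.76353429 178.29665114  20.        ] [570.38110609 178.24265003  19.23634129]
line 245 [582.47683538 179.60381211  20.        ] [584.21380832 179.72017629  14.77505263]
line 275 [592.66314967 180.74056701  20.        ] [591.50651167 180.61615169  20.31435044]
line 305 [602.98744607 181.8927202   20.        ] [607.9127339  182.26686539   8.16437807]
depth col
190 [526.  173.1   6.6]
192 [528.7 173.4   6. ]
194 [531.1 173.7   6.8]
196 [533.6 174.    7.1]
198 [536.2 174.2   7. ]
200 [538.3 174.5   8.9]
202 [541.5 174.8   6.6]
204 [543.9 175.1   7.4]
206 [546.9 175.4   6.4]
208 [549.7 175.7   5.9]
210 [552. 176.   7.]
212 [554.7 176.3   6.9]
214 [557.4 176.6   6.7]
216 [5
[... 217 characters left out ...]
4.5 179.6   7. ]
236 [584.2 179.7  14.8]
238 [585.5 179.9  18.4]
240 [587.9 180.2  19.2]
242 [590.3 180.5  19.9]
244 [593.3 180.8  19.2]
246 [596.  181.1  19.5]
248 [598.3 181.4  20.5]
250 [606.5 182.1   8.1]
252 [610.  182.5   6.7]
254 [612.7 182.8   7.1]
256 [615.2 183.1   7.8]
258 [617.7 183.4   8.8]
260 [621.3 183.7   7.3]
262 [624.6 184.1   6.3]
key [603.40623475   2.46126953  50.23333677]
(110, 160) [613.2 -61.2  -1.9]
(430, 200) [601.4  32.8  28. ]
(180, 130) [590.3 -29.   26.9]
(450, 180) [597.4  36.2  23.4]
(110, 350) [637.7 -34.7  53.5]
(390, 400) [644.9  31.3  51.1]
(140, 310) [629.4 -30.2  47.6]
(400, 350) [634.3  31.5  45.1]
(230, 95) [nan nan nan]
(440, 140) [590.9  30.5  13.8]
```

```bash
python3 - <<'E'
from h import *
T=tool()
print(rel(T,[646,-218,320],down(-17.3)))
E
```

```text
(array([-10.97, -40.96,  -1.89]), array([ 0.00e+00, -1.00e-03,  1.99e+00]))
```

Call:
send_rows:
  series: "8.5 -11 -41 -2 0 0 1.99; 8.5 -11 -41 -2 0 0 1.99; 8.5 -11 -41 -2 0 0 1.99; 8.5 -11 -41 -2 0 0 1.99; 8.5 -11 -41 -2 0 0 1.99; 8.5 -11 -41 -2 0 0 1.99; 8.5 -11 -41 -2 0 0 1.99; 8.5 -11 -41 -2 0 0 1.99; 8.5 -11 -41 -2 0 0 1.99; 8.5 -11 -41 -2 0 0 1.99; 8.5 -11 -41 -2 0 0 1.99; 8.5 -11 -41 -2 0 0 1.99; 8.5 -11 -41 -2 0 0 1.99; 8.5 -11 -41 -2 0 0 1.99; 8.5 -11 -41 -2 0 0 1.99; 8.5 -11 -41 -2 0 0 1.99; 8.5 -11 -41 -2 0 0 1.99; 8.5 -11 -41 -2 0 0 1.99; 8.5 -11 -41 -2 0 0 1.99; 8.5 -11 -41 -2 0 0 1.99"

```text
clock: 3.53
eef_pos: [646.4, -219.6, 321.4]
eef_rot: [-2.529, -1.864, -0.001]
force: [-1.2, -0.6, -0.3]
grip_width: 85.1
```

```bash
python3 - <<'E'
from h import *
shot('wrist','w2'); s=robot.sense(); print(s['joint_pos'].round(3),s['joint_vel'].round(3))
E
```

```text
[-0.232  0.581  0.865  1.318 -0.436  1.435  0.306] [ 0.004  0.001  0.004 -0.001 -0.001  0.001 -0.012]
```

View pics/w2.png

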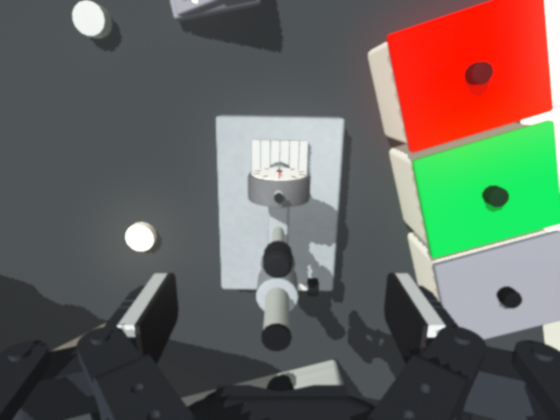

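```bash
python3 - <<'E'
from h import *
crop('w2','w2a',205,105,365,355,2.4*1)
crop('w2','w2b',205,105,355,215,5)
crop('w2','w2c',215,215,345,355,4.2)
E
```

```text
(no output)
```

View pics/w2b.png

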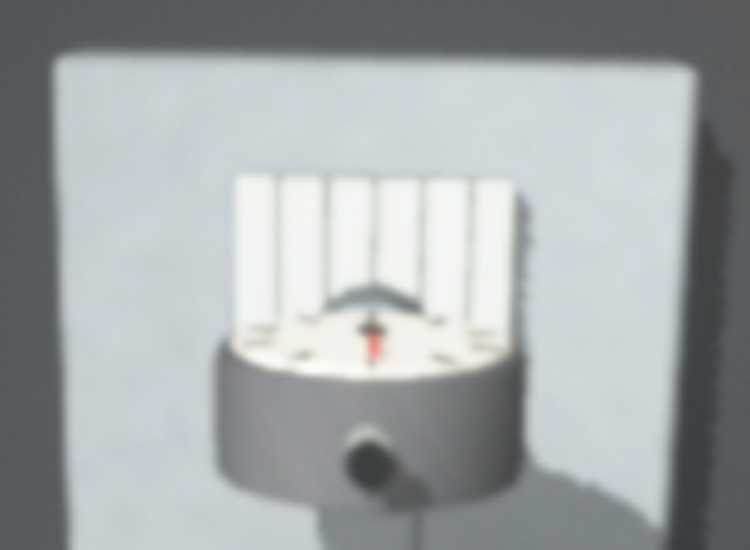

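View pics/w2c.png

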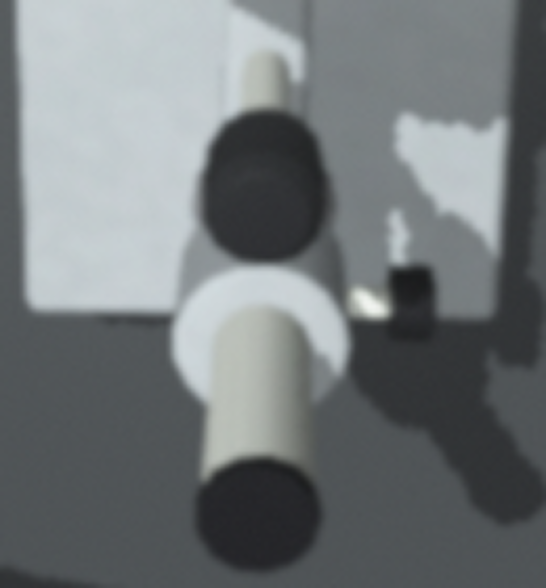

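```bash
python3 - <<'E'
from h import *
z=np.load('pics/w2.npz');T=z['T'];d=z['d'];P=cloud('wrist',d,T)
b=lambda u,v,h:ray('wrist',205+u/5,105+v/5,h,T)
c=lambda u,v,h:ray('wrist',215+u/4.2,215+v/4.2,h,T)
A1,A2=b(235,174,52),b(517,180,52)
B=[b(55,58,40),b(697,68,40),c(495,318,40),c(28,308,40)]
for q in B: print(q.round(1))
print('anv',A1,A2,np.linalg.norm(A2-A1))
def yaw(v): return np.degrees(np.arctan2(v[1],v[0]))
print('yaw', yaw(A2-A1),yaw(B[1]-B[0]),yaw(B[2]-B[3]),yaw(B[0]-B[3])-90,yaw(B[1]-B[2])-90)
print('lens',np.linalg.norm(B[1]-B[0]),np.linalg.norm(B[2]-B[3]),np.linalg.norm(B[0]-B[3]),np.linalg.norm(B[1]-B[2]))
y=np.radians(-17.3);X=np.array([np.cos(y),np.sin(y),0]);Y=np.array([-np.sin(y),np.cos(y),0])
print('anvil from edge',(A1+A2)/2-32*Y); print('anvil from base',np.mean(B,0)+55.5*Y)
print('foot hint: knob depth')
for (u,v) in [(263,205),(263,230),(240,205),(285,205),(263,160)]: print(P[int(215+v/4.2),int(215+u/4.2)].round(1))
m=(P[...,2]>182)&(P[...,2]<200); 
vv,uu=np.nonzero(m); 
Q=P[m]; k=(np.hypot(Q[:,0]-626,Q[:,1]+276)<25)
print(k.sum(),np.mean(Q[k],0),np.median(Q[k],0),cv2.minEnclosingCircle(Q[k][:,:2].astype(np.float32)))
print('col',[P[int(215+v/4.2),int(215+u/4.2)].round(1) for u,v in [(258,515),(258,530),(258,490)]])
print('knob ctr px z190',c(263,205,190), 'dial', [P[int(105+v/5),int(205+u/5)].round(1) for u,v in [(370,410),(370,490),(300,440),(370,330)]])
E
```

```text
[ 592.3 -145.2   40. ]
[ 731.9 -190.9   40. ]
[ 662.6 -402.1   40. ]
[ 522.7 -354.9   40. ]
anv [ 624.54767487 -181.22972219   52.        ] [ 685.14627255 -201.44061334   52.        ] 63.88012337066485
yaw -18.444613831926095 -18.1050495814953 -18.6252643458174 -18.368902324763255 -18.174376680289896
lens 146.90982543301826 147.66443891925724 220.9499864383639 222.28850134193704
anvil from edge [ 645.33097774 -221.88751335   52.        ]
anvil from base [ 643.88291158 -220.26351589   40.        ]
foot hint: knob depth
[ 626.6 -273.7  187.1]
[ 624.9 -279.2  186.6]
[ 622.5 -272.6  186.6]
[ 630.6 -275.   186.9]
[ 629.2 -265.4  185.8]
643 [ 626.2690125  -274.44273048  186.45346271] [ 626.27392507 -274.2426566   186.86900184] ((625.4507446289062, -276.00286865234375), 13.048802375793457)
col [array([ 605.6, -338.1,  195. ]), array([nan, nan, nan]), array([ 607.4, -332.3,  194.9])]
knob ctr px z190 [ 627.35053817 -273.17326957  190.        ] dial [array([ 646.4, -215.7,  167.4]), array([ 642. , -229.6,  165.8]), array([ 633.1, -217.8,  165. ]), array([nan, nan, nan])]
```

```bash
python3 - <<'E'
from h import *
T=tool();print(T[:3,3])
print(rel(T,[626.5,-276,155],down(-18.3)))
E
```

```text
[ 646.32034107 -219.82136022  321.40126922]
(array([-5.96, -0.23, 16.64]), array([ 0.   , -0.   ,  0.018]))
```

Call:
send_rows:
  series: "8.5 -3 -0.1 3 0 0 0.018; 8.5 -6 -0.2 6 0 0 0.018; 8.5 -6 -0.2 6 0 0 0.018; 8.5 -6 -0.2 9 0 0 0.018; 8.5 -6 -0.2 11 0 0 0.018; 8.5 -6 -0.2 13 0 0 0.018; 8.5 -6 -0.2 14.5 0 0 0.018; 8.5 -6 -0.2 16 0 0 0.018; 8.5 -6 -0.2 16.6 0 0 0.018; 8.5 -6 -0.2 16.6 0 0 0.018; 8.5 -6 -0.2 16.6 0 0 0.018"

```text
clock: 4.5
eef_pos: [626.5, -277.0, 155.8]
eef_rot: [2.548, 1.837, 0.0]
force: [1.1, -0.4, 0.3]
grip_width: 85.2
```

```bash
python3 - <<'E'
from h import *
shot('wrist','w3'); s=robot.sense(); print(s['eef_pos'],s['force'],R.from_rotvec(s['eef_rot']).as_matrix()[:,1:].round(3))
E
```

```text
[ 626.76721953 -277.20216531  156.3124803 ] [ 0.45271173 -0.3585182   0.26458197] [[ 0.949  0.001]
 [-0.316 -0.001]
 [ 0.001 -1.   ]]
```

View pics/w3.png

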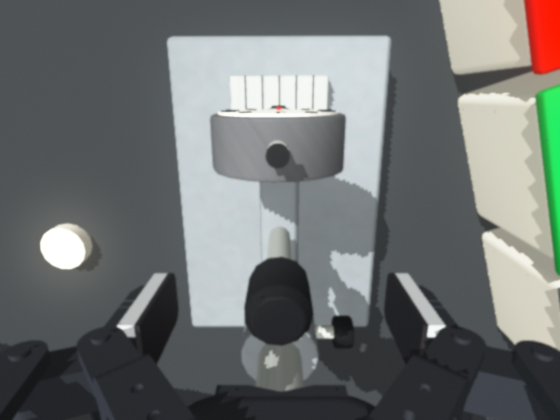

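Call:
send_rows:
  series: "1.5 0 0 0 0 0 0; 1.5 0 0 0 0 0 0; 1.5 0 0 0 0 0 0; 1.5 0 0 0 0 0 0; 1.5 0 0 0 0 0 0; 1.5 0 0 0 0 0 0; 1.5 0 0 0 0 0 0; 1.5 0 0 0 0 0 0; 1.5 0 0 0 0 0 0; 1.5 0 0 0 0 0 0"
  squeeze: 50

```text
clock: 5.38
eef_pos: [625.6, -276.5, 155.3]
eef_rot: [-2.548, -1.835, 0.001]
force: [-4.5, 2.3, 4.0]
grip_width: 24.2
```

Call:
send_rows:
  series: "1.5 0 0 -0.6 0 0 0; 1.5 0 0 -1.2 0 0 0; 1.5 0 0 -1.8 0 0 0; 1.5 0 0 -2.4 0 0 0; 1.5 0 0 -3 0 0 0; 1.5 0 0 -3.6 0 0 0; 1.5 0 0 -3.6 0 0 0; 1.5 0 0 -3.6 0 0 0"

```text
clock: 6.05
eef_pos: [625.7, -276.5, 192.7]
eef_rot: [-2.548, -1.836, -0.0]
force: [-8.8, 5.8, 4.2]
grip_width: 24.4
```

```bash
python3 - <<'E'
from h import *
s=robot.sense(); print(s['eef_pos'],s['force'],s['grip_width'])
shot('wrist','w4'); 
E
```

```text
[ 625.65623159 -276.54343851  192.68120806] [-8.79115776  5.78302729  4.1831022 ] 24.38291124858838
```

View pics/w4.png

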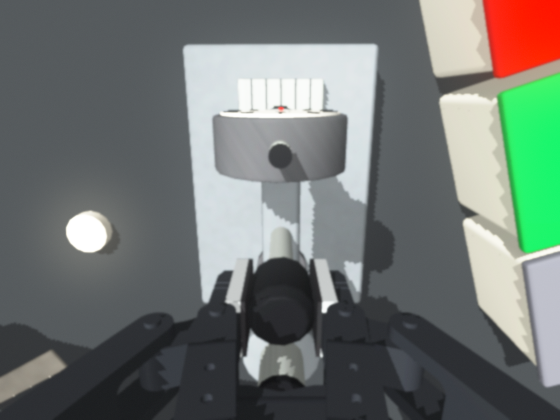

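```bash
cat >> h.py <<'E'
def lean(yaw,deg):
    a=np.radians(yaw);l=np.radians(deg); bx=np.array([np.cos(a),np.sin(a),0]);by=np.array([-np.sin(a),np.cos(a),0])
    z=np.sin(l)*bx-np.cos(l)*np.array([0,0,1.]); return np.stack([np.cross(by,z),by,z],1)
E
python3 - <<'E'
from h import *
T=tool()
print('jar',ray('top',150+120/2.6,140+283/2.6,75),'brush',ray('top',150+250/2.6,140+320/2.6,10),ray('top',150+270/2.6,140+240/2.6,10))
Rm=lean(5.8,40); print(Rm.round(3))
g=np.array([589.7,156.6,40])-41*np.array([np.cos(.1012),np.sin(.1012),0]); tcp=g+19*Rm[:,2]
print('tcp',tcp)
print('up',rel(T,[560,-150,330],T[:3,:3]))
print(rel(T,tcp-120*Rm[:,2]+[0,0,60],Rm))
E
```

```text
jar [447.60409833 309.3321216   75.        ] brush [399.21207444 162.99328909  10.        ] [497.05547195 137.52915313  10.        ]
[[-0.762 -0.101  0.639]
 [-0.077  0.995  0.065]
 [-0.643  0.    -0.766]]
tcp [561.06021326 153.69207565  25.44515558]
up (array([  9.94, -10.25, -13.71]), array([0., 0., 0.]))
(array([ 35.59, -26.79,   1.59]), array([-0.691, -0.448, -1.901]))
```

Call:
send_rows:
  series: "8.5 0 0 0 0 0 0; 8.5 0 0 0 0 0 0; 8.5 0 0 0 0 0 0; 8.5 0 0 0 0 0 0; 8.5 0 0 0 0 0 0; 8.5 0 0 0 0 0 0; 8.5 0 0 -3 0 0 0; 8.5 0 0 -7 0 0 0; 8.5 0 0 -11 0 0 0; 8.5 0 0 -15 0 0 0; 6 4 -4 -15 0 0 0; 6 8 -8 -15 0 0 0; 6 10 -10 -15 0 0 0"

```text
clock: 7.18
eef_pos: [570.0, -165.1, 341.8]
eef_rot: [2.549, 1.833, 0.001]
force: [1.4, 1.8, -0.0]
grip_width: 60.1
```

```bash
python3 - <<'E'
from h import *
T=tool();s=robot.sense();print(s['eef_pos'],s['grip_width'],s['joint_pos'].round(2))
Rm=lean(5.8,40);tcp=np.array([561.06,153.69,25.45])
print(rel(T,tcp-120*Rm[:,2]+[0,0,40],Rm))
E
```

```text
[ 570.01645623 -165.13624516  341.78310199] 60.143380403365555 [-0.43  0.4   0.93  1.53 -0.32  1.37  0.2 ]
(array([ 26.76, -18.05,  18.4 ]), array([-0.691, -0.445, -1.902]))
```

Call:
send_rows:
  series: "6 26.8 -18 10 -0.691 -0.445 -1.902; 6 26.8 -18 10 -0.691 -0.445 -1.902; 6 26.8 -18 10 -0.691 -0.445 -1.902; 6 26.8 -18 10 -0.691 -0.445 -1.902; 6 26.8 -18 10 -0.691 -0.445 -1.902; 6 26.8 -18 10 -0.691 -0.445 -1.902; 6 26.8 -18 10 -0.691 -0.445 -1.902; 6 26.8 -18 10 -0.691 -0.445 -1.902; 6 26.8 -18 10 -0.691 -0.445 -1.902; 6 26.8 -18 10 -0.691 -0.445 -1.902; 6 26.8 -18 10 -0.691 -0.445 -1.902; 6 26.8 -18 10 -0.691 -0.445 -1.902; 6 26.8 -18 10 -0.691 -0.445 -1.902; 6 26.8 -18 10 -0.691 -0.445 -1.902; 6 26.8 -18 14 -0.691 -0.445 -1.902; 6 26.8 -18 18.4 -0.691 -0.445 -1.902; 6 26.8 -18 18.4 -0.691 -0.445 -1.902; 6 26.8 -18 18.4 -0.691 -0.445 -1.902; 6 26.8 -18 18.4 -0.691 -0.445 -1.902; 6 26.8 -18 18.4 -0.691 -0.445 -1.902"

```text
clock: 8.85
eef_pos: [493.0, 145.0, 170.9]
eef_rot: [-0.069, 2.425, 0.037]
force: [1.0, -0.3, 0.7]
grip_width: 60.3
```

```bash
python3 - <<'E'
from h import *
T=tool();s=robot.sense();print(s['eef_pos'],s['grip_width'],s['joint_pos'].round(2))
Rm=lean(5.8,40);tcp=np.array([561.06,153.69,25.45])
print(rel(T,tcp-120*Rm[:,2]+[0,0,40],Rm))
print('g',rel(T,tcp,Rm))
shot('wrist','w5')
E
```

```text
[493.04182261 144.95969836 170.85269555] 60.343445781029345 [-1.11  0.14  0.52  2.54  2.06  0.32 -0.98]
(array([1.54, 0.13, 0.45]), array([-0.02 ,  0.018, -0.037]))
g (array([ 4.38,  0.34, 15.46]), array([-0.02 ,  0.018, -0.037]))
```

View pics/w5.png

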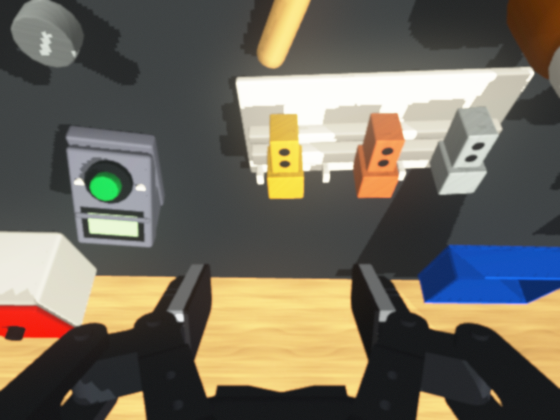

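```bash
python3 - <<'E'
from h import *
T=tool()
Rm=lean(5.8,40);tcp=np.array([561.06,153.69,25.45])
print(rel(T,tcp+[-5,0,90],Rm))
E
```

```text
(array([-1.43,  0.4 ,  8.3 ]), array([-0.018,  0.015, -0.027]))
```

Call:
send_rows:
  series: "6 -1.4 0.4 4 -0.018 0.015 -0.027; 6 -1.4 0.4 8.3 -0.018 0.015 -0.027; 6 -1.4 0.4 8.3 -0.018 0.015 -0.027; 6 -1.4 0.4 8.3 -0.018 0.015 -0.027; 6 -1.4 0.4 8.3 -0.018 0.015 -0.027; 6 -1.4 0.4 8.3 -0.018 0.015 -0.027; 6 -1.4 0.4 8.3 -0.018 0.015 -0.027; 6 -1.4 0.4 8.3 -0.018 0.015 -0.027"

```text
clock: 9.57
eef_pos: [557.2, 153.5, 119.0]
eef_rot: [-0.109, 2.437, 0.047]
force: [0.4, 0.1, 0.5]
grip_width: 60.2
```

```bash
python3 - <<'E'
from h import *
T=tool();s=robot.sense();print(s['eef_pos'],s['grip_width'],s['joint_pos'].round(2))
Rm=lean(5.8,40);tcp=np.array([561.06,153.69,25.45])
print('above',rel(T,tcp+[-5,0,90],Rm))
print('g',rel(T,tcp,Rm))
shot('wrist','w6')
E
```

```text
[557.20900456 153.4850382  119.04383899] 60.17005278045821 [-0.75  0.35  0.27  2.44  2.57  0.34 -1.4 ]
above (array([0.32, 0.03, 0.2 ]), array([-0.003,  0.004, -0.011]))
g (array([ 5.75, -0.06,  7.39]), array([-0.003,  0.004, -0.011]))
```

View pics/w6.png

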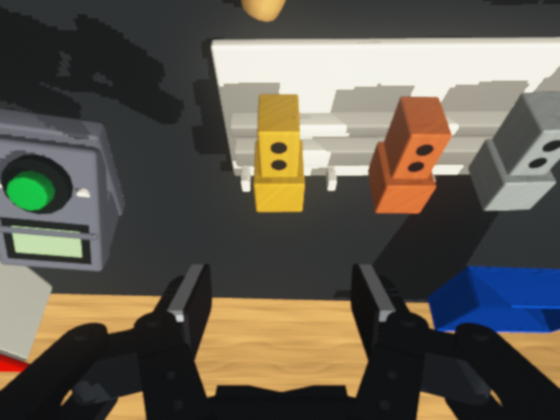

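```bash
python3 - <<'E'
from h import *
crop('w6','w6a',210,80,350,225,5)
E
```

```text
(no output)
```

View pics/w6a.png

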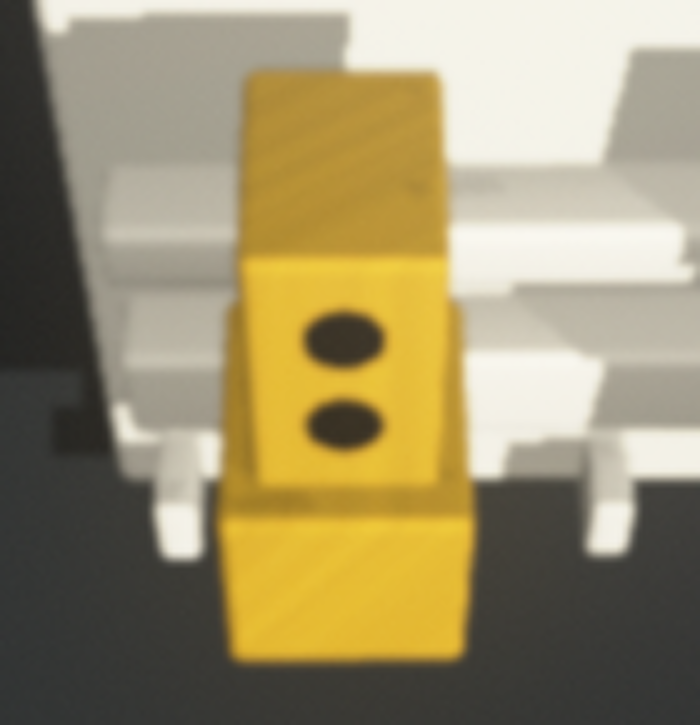

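```bash
python3 - <<'E'
from h import *
z=np.load('pics/w6.npz');T=z['T']
g=lambda u,v,h:ray('wrist',210+u/5,80+v/5,h,T)
L=[g(219,516,56),g(474,516,56),g(464,662,56),g(230,662,56)]
t=[g(240,257,50),g(449,257,50),g(440,486,50),g(258,486,50)]
for l in L+t: print(l.round(1))
yaw=lambda v:np.degrees(np.arctan2(v[1],v[0]))
print(np.mean(L,0),yaw(L[1]-L[0])-90,yaw(L[2]-L[3])-90,yaw(t[1]-t[0])-90,yaw(t[2]+t[3]-t[0]-t[1]),yaw((L[2]+L[3])/2-(t[0]+t[1])/2))
print(np.linalg.norm(L[1]-L[0]),np.linalg.norm(t[1]-t[0]))
c=np.mean(L,0);
Rm=lean(5.8,40); print('tool y',T[:3,1])
E
```

```text
[573.7 140.1  56. ]
[571.3 169.1  56. ]
[602.7 172.5  56. ]
[605.2 142.4  56. ]
[538.5 141.   50. ]
[536.7 161.7  50. ]
[573.8 165.7  50. ]
[575.6 144.5  50. ]
[588.23139801 156.02579078  56.        ] 4.8124768514176 4.736705447447747 4.911223303324718 5.755569082658118 5.217530817497318
29.068276976023345 20.7539679036221
tool y [-0.09117978  0.9958221   0.00495951]
```

```bash
python3 - <<'E'
from h import *
T=tool();Rm=lean(5.2,40);tcp=np.array([560.3,153.7,25.4])
print('above',rel(T,tcp+[0,0,50],Rm)); print('g',rel(T,tcp,Rm))
E
```

```text
above (array([ 2.59, -0.05,  3.53]), array([ 0.004,  0.004, -0.003]))
g (array([ 5.82, -0.07,  7.34]), array([ 0.004,  0.004, -0.003]))
```

Call:
send_rows:
  series: "6 1.3 0 1.8 0.004 0.004 -0.003; 6 2.6 -0.05 3.5 0.004 0.004 -0.003; 6 3.5 -0.05 4.6 0.004 0.004 -0.003; 6 4.4 -0.05 5.6 0.004 0.004 -0.003; 6 5.1 -0.05 6.5 0.004 0.004 -0.003; 6 5.6 -0.05 7.1 0.004 0.004 -0.003; 6 5.6 -0.05 7.1 0.004 0.004 -0.003; 6 5.6 -0.05 7.1 0.004 0.004 -0.003; 6 5.6 -0.05 7.1 0.004 0.004 -0.003"

```text
clock: 10.37
eef_pos: [560.9, 153.2, 28.4]
eef_rot: [-0.111, 2.441, 0.039]
force: [-0.3, -0.6, 0.9]
grip_width: 60.1
```

```bash
python3 - <<'E'
from h import *
T=tool();s=robot.sense();print(s['eef_pos'],s['force'],s['joint_pos'].round(2))
Rm=lean(5.2,40);tcp=np.array([560.3,153.7,25.4])
print('g',rel(T,tcp,Rm))
shot('wrist','w7')
E
```

```text
[560.94735501 153.2405329   28.35726676] [-0.3478096  -0.64835782  0.88104444] [-0.6   0.6   0.09  2.47  2.71  0.61 -1.59]
g (array([0.24, 0.05, 0.19]), array([-0.001, -0.   ,  0.   ]))
```

View pics/w7.png

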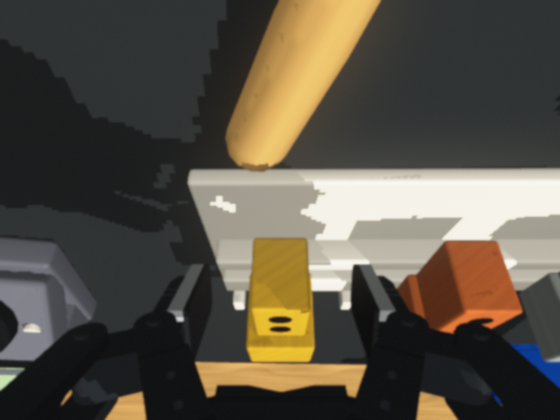

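Call:
send_rows:
  series: "6 0.15 0.05 0.1 0 0 0; 6 0.24 0.05 0.19 0 0 0; 6 0.24 0.05 0.19 0 0 0; 1.5 0.24 0.05 0.19 0 0 0; 1.5 0.24 0.05 0.19 0 0 0; 1.5 0.24 0.05 0.19 0 0 0; 1.5 0.24 0.05 0.19 0 0 0; 1.5 0.24 0.05 0.19 0 0 0; 1.5 0.24 0.05 0.19 0 0 0; 1.5 0.24 0.05 0.19 0 0 0; 1.5 0.24 0.05 0.19 0 0 0"
  squeeze: 50

```text
clock: 11.33
eef_pos: [560.1, 153.2, 24.6]
eef_rot: [-0.11, 2.442, 0.039]
force: [-1.7, -0.6, 4.9]
grip_width: 20.7
```

```bash
python3 - <<'E'
from h import *
s=robot.sense();print(s['eef_pos'],s['force'],s['grip_width'])
shot('wrist','w8')
E
```

```text
[560.14901536 153.24820279  24.6287781 ] [-1.69560983 -0.57329662  4.88274442] 20.74693474765432
```

View pics/w8.png

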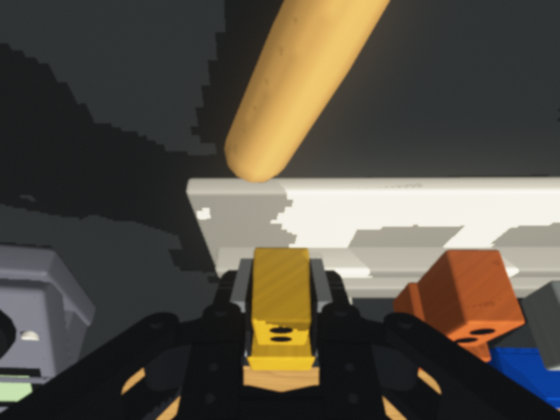

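```bash
python3 - <<'E'
from h import *
T=tool();Rm=lean(-18.3,40)
X=np.array([np.cos(np.radians(-18.3)),np.sin(np.radians(-18.3)),0])
p=np.array([644.8,-221.3,0])-(29+75)*X
print('lift',rel(T,T[:3,3]+[0,0,120],T[:3,:3]))
q=p.copy();q[2]=145;print(q,rel(T,q,Rm))
E
```

```text
lift (array([-7.71, -0.01, -9.2 ]), array([0., 0., 0.]))
[ 546.05975033 -188.64478458  145.        ] (array([ -4.29, -33.94, -12.08]), array([ 0.263, -0.001,  0.314]))
```

Call:
send_rows:
  series: "1.5 -0.9 0 -1.1 0 0 0; 1.5 -2.5 0 -3 0 0 0; 1.5 -4.5 0 -5.4 0 0 0; 1.5 -6.5 0 -7.8 0 0 0; 1.5 -7.7 0 -9.2 0 0 0; 1.5 -7.7 -3 -9.2 0 0 0; 1.5 -4.3 -34 -12.1 0.263 0 0.314; 1.5 -4.3 -34 -12.1 0.263 0 0.314; 1.5 -4.3 -34 -12.1 0.263 0 0.314; 1.5 -4.3 -34 -12.1 0.263 0 0.314; 1.5 -4.3 -34 -12.1 0.263 0 0.314; 1.5 -4.3 -34 -12.1 0.263 0 0.314; 1.5 -4.3 -34 -12.1 0.263 0 0.314; 1.5 -4.3 -34 -12.1 0.263 0 0.314; 1.5 -4.3 -34 -12.1 0.263 0 0.314; 1.5 -4.3 -34 -12.1 0.263 0 0.314; 1.5 -4.3 -34 -12.1 0.263 0 0.314; 1.5 -4.3 -34 -12.1 0.263 0 0.314; 1.5 -4.3 -34 -12.1 0.263 0 0.314"

```text
clock: 12.97
eef_pos: [545.4, -189.2, 144.4]
eef_rot: [0.391, 2.42, -0.143]
force: [-0.3, 0.7, -2.5]
grip_width: 21.6
```

```bash
python3 - <<'E'
from h import *
T=tool();s=robot.sense();print(s['eef_pos'],s['force'],s['grip_width'],s['joint_pos'].round(2))
Rm=lean(-18.3,40)
print(rel(T,[546,-188.6,62],Rm))
shot('wrist','w9');shot('scene','s9')
crop('s9','s9a',110,220,300,420,3)
E
```

```text
[ 545.42337477 -189.22570717  144.43525041] [-0.31159837  0.74136441 -2.54173185] 21.596016510219094 [ 0.05  0.27  0.17  2.42  2.99  0.24 -1.54]
(array([5.26, 0.08, 6.35]), array([-0.001, -0.003, -0.   ]))
```

View pics/w9.png

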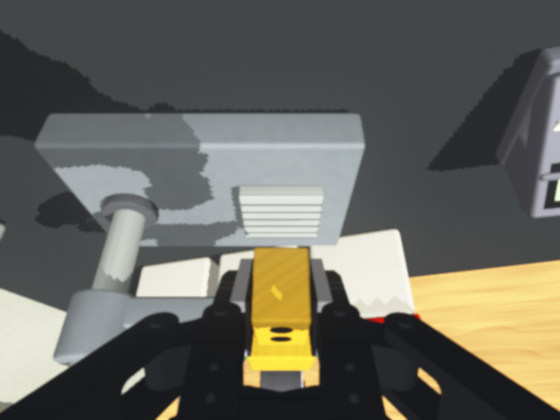

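View pics/s9.png

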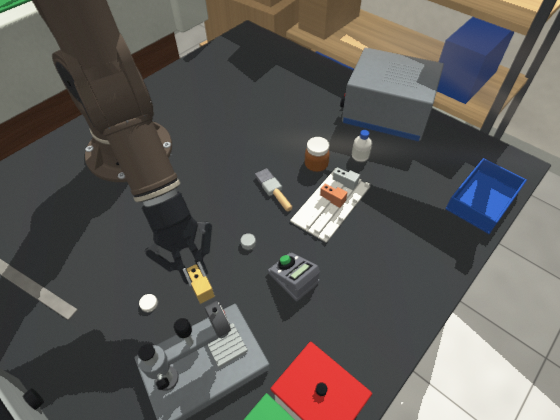

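```bash
python3 - <<'E'
from h import *
crop('w9','w9a',220,95,380,255,5)
E
```

```text
(no output)
```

View pics/w9a.png

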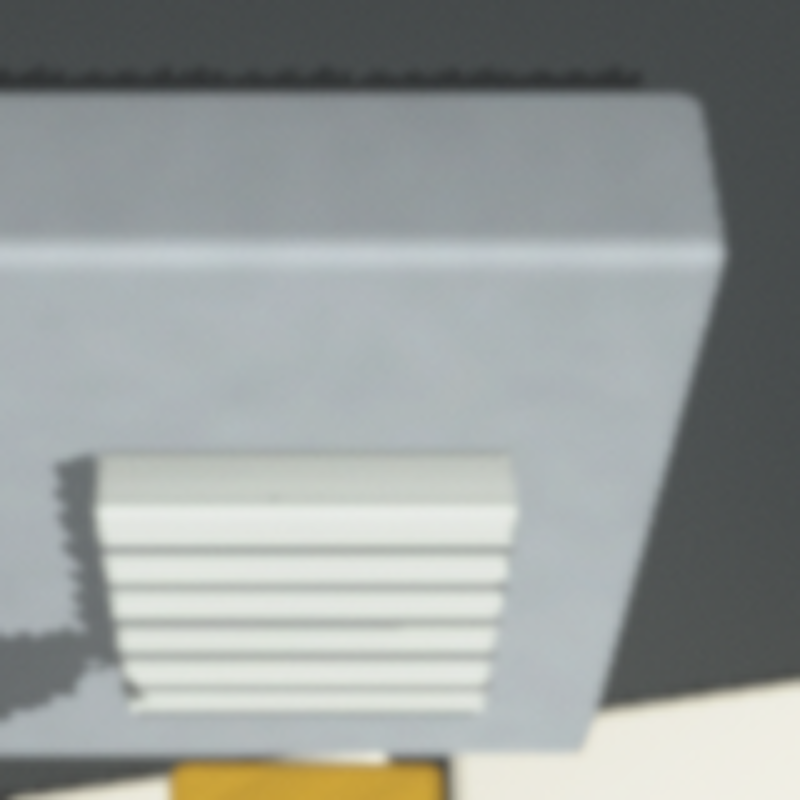

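```bash
python3 - <<'E'
from h import *
T=np.load('pics/w9.npz')['T']
g=lambda u,v,h:ray('wrist',220+u/5,95+v/5,h,T)
A=[g(96,506,52),g(518,507,52),g(486,712,52),g(130,712,52)]
for a in A: print(a.round(1))
yaw=lambda v:np.degrees(np.arctan2(v[1],v[0]))
print(np.mean(A,0),yaw(A[1]-A[0])-90,yaw(A[2]-A[3])-90,yaw(A[2]+A[3]-A[0]-A[1]),[np.linalg.norm(A[i]-A[i-1]) for i in range(4)])
print(yaw(g(725,256,40)-g(0,256,40))-90)
print('toolyaw',yaw(T[:3,1])-90,T[:3,1])
# block tail in w9
crop('w9','w9b',230,235,330,380,5)
E
```

```text
[ 602.1 -240.2   52. ]
[ 622.1 -180.7   52. ]
[ 683.4 -200.3   52. ]
[ 663.3 -260.8   52. ]
[ 642.74883774 -220.51336396   52.        ] -18.575048494095185 -18.324549794082316 -18.156934610751897 [np.float64(64.56530624811074), np.float64(62.75154617419147), np.float64(64.29366103617309), np.float64(63.672941315662314)]
-18.347571397570476
toolyaw -18.356752989511705 [ 3.14932654e-01  9.49113756e-01 -7.08769525e-04]
```

View pics/w9b.png

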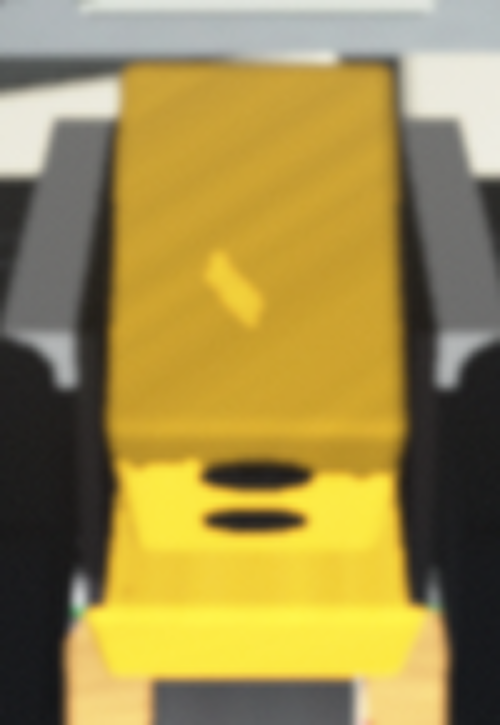

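```bash
python3 - <<'E'
from h import *
T=np.load('pics/w9.npz')['T']
g=lambda u,v,h:ray('wrist',230+u/5,235+v/5,h,T)
X=lean(-18.3,40); bx=np.array([np.cos(np.radians(-18.3)),np.sin(np.radians(-18.3))]); by=np.array([-bx[1],bx[0]])
tz=T[2,3]
for uz in (3.6,4.6,5.6):
  zb=tz-uz
  for nm,pts,h,off in (('botend',[(122,66),(393,66)],0,51),('topend',[(107,428),(407,428)],30,51),('tailfar',[(145,550),(363,550)],30,15),('landtop near',[(90,607),(438,607)],36,15),('land far',[(115,675),(400,678)],36,-15)):
    A=[g(*p,zb+h)[:2] for p in pts]; r=(A[0]+A[1])/2-T[:2,3]
    print(uz,nm,'TCP-land along',(-(r@bx)+0-0)*-1+off if False else round(-(r@bx)-off,1),'lat',round(r@by,2),'w',round(np.linalg.norm(A[1]-A[0]),1),'yaw',round(np.degrees(np.arctan2(*(A[1]-A[0])[::-1]))-90,1))
E
```

```text
3.6 botend TCP-land along -28.8 lat 0.78 w 21.3 yaw -18.3
3.6 topend TCP-land along -22.5 lat 0.73 w 20.0 yaw -18.3
3.6 tailfar TCP-land along -23.2 lat 0.48 w 18.3 yaw -18.2
3.6 landtop near TCP-land along -15.0 lat 1.27 w 27.3 yaw -18.2
3.6 land far TCP-land along -18.4 lat 0.83 w 26.8 yaw -21.9
4.6 botend TCP-land along -30.8 lat 0.78 w 21.7 yaw -18.3
4.6 topend TCP-land along -26.1 lat 0.73 w 20.6 yaw -18.3
4.6 tailfar TCP-land along -27.9 lat 0.47 w 18.8 yaw -18.2
4.6 landtop near TCP-land along -20.4 lat 1.29 w 28.2 yaw -18.2
4.6 land far TCP-land along -25.0 lat 0.83 w 27.8 yaw -21.9
5.6 botend TCP-land along -32.9 lat 0.78 w 22.0 yaw -18.3
5.6 topend TCP-land along -29.8 lat 0.73 w 21.2 yaw -18.3
5.6 tailfar TCP-land along -32.6 lat 0.46 w 19.4 yaw -18.2
5.6 landtop near TCP-land along -25.9 lat 1.31 w 29.2 yaw -18.2
5.6 land far TCP-land along -31.6 lat 0.83 w 28.8 yaw -21.9
```

```bash
python3 - <<'E'
from h import *
T=tool();Rm=lean(-18.4,40); bx=np.array([.9494,-.314,0])
e=np.array([615.7,-212.4,62])
print(rel(T,e-75*bx,Rm),rel(T,e-15*bx,Rm))
E
```

```text
(array([ 5.39, -0.18,  6.26]), array([ 0.002, -0.002,  0.004])) (array([ 0.79, -0.2 , 10.11]), array([ 0.002, -0.002,  0.004]))
```

Call:
send_rows:
  series: "1.5 1.5 -0.1 1.8 0 0 0; 1.5 3 -0.1 3.5 0 0 0.004; 1.5 4.5 -0.2 5.2 0 0 0.004; 1.5 5.2 -0.2 6.1 0 0 0.004; 1.5 5.4 -0.2 6.3 0 0 0.004; 1.5 5.4 -0.2 6.3 0 0 0.004; 1.5 5.4 -0.2 6.3 0 0 0.004; 1.5 5.4 -0.2 6.3 0 0 0.004"

```text
clock: 13.73
eef_pos: [545.4, -190.3, 63.2]
eef_rot: [0.392, 2.416, -0.14]
force: [1.7, 0.1, -2.4]
grip_width: 21.0
```

```bash
python3 - <<'E'
from h import *
T=tool();s=robot.sense();print(s['eef_pos'],s['force'],s['joint_pos'].round(2))
Rm=lean(-18.4,40); bx=np.array([.9494,-.314,0])
e=np.array([615.7,-212.4,62])
print(rel(T,e-75*bx,Rm),rel(T,e-15*bx,Rm),rel(T,e,Rm))
shot('wrist','w10');p,d,_=shot('scene','s10')
crop('s10','s10a',120,240,280,420,4)
S=cloud('scene',d)
m=(abs(S[...,0]-627)<25)&(abs(S[...,1]+276)<25)&(S[...,2]>205); print('knob top',m.sum(),np.median(S[m],0))
E
```

```text
[ 545.41568092 -190.27298941   63.23126751] [ 1.67916976  0.11397763 -2.40222646] [ 0.13  0.49  0.08  2.48  3.05  0.52 -1.61]
(array([0.18, 0.11, 0.01]), array([ 0.001,  0.001, -0.001])) (array([-4.41,  0.12,  3.87]), array([ 0.001,  0.001, -0.001])) (array([-5.56,  0.12,  4.83]), array([ 0.001,  0.001, -0.001]))
knob top 253 [ 629.98586525 -279.11028362  223.80723956]
```

View pics/w10.png

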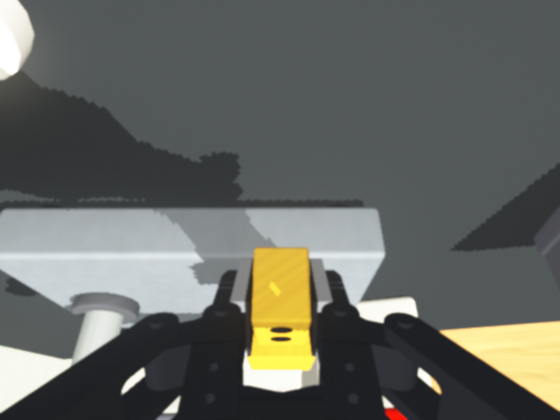

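View pics/s10a.png

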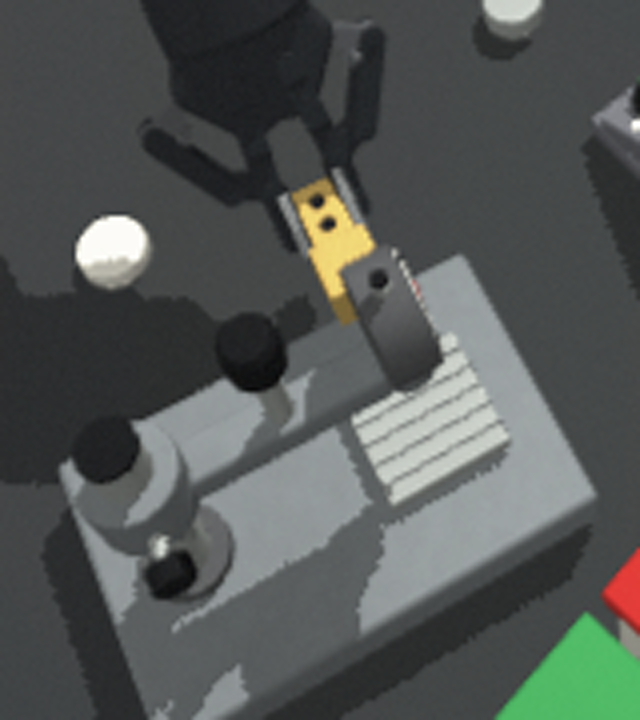

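Call:
send_rows:
  series: "1.5 -1.2 0.1 1 0 0 0; 1.5 -2.3 0.1 2 0 0 0; 1.5 -3.4 0.1 3 0 0 0; 1.5 -4.4 0.1 3.85 0 0 0; 1.5 -5 0.1 4.35 0 0 0; 1.5 -5.5 0.1 4.8 0 0 0; 1.5 -5.5 0.1 4.8 0 0 0; 1.5 -5.5 0.1 4.8 0 0 0; 1.5 -5.5 0.1 4.8 0 0 0"

```text
clock: 14.58
eef_pos: [613.2, -212.8, 60.4]
eef_rot: [0.394, 2.419, -0.141]
force: [0.2, -0.2, -1.7]
grip_width: 21.1
```

```bash
python3 - <<'E'
from h import *
T=tool();s=robot.sense();print(s['eef_pos'],s['force'],s['joint_pos'].round(2),s['grip_width'])
Rm=lean(-18.4,40)
e=np.array([615.7,-212.4,62])
print(rel(T,e,Rm))
shot('wrist','w11');p,d,_=shot('scene','s11')
crop('s11','s11a',120,240,280,420,4);crop('w11','w11a',200,210,360,380,4)
E
```

```text
[ 613.19808267 -212.82300861   60.39285853] [ 0.17901328 -0.17297028 -1.68430021] [ 0.15  0.54  0.09  2.31  3.07  0.4  -1.61] 21.06185466096192
(array([-0.27,  0.12,  0.02]), array([ 0.   , -0.002, -0.002]))
```

View pics/w11a.png

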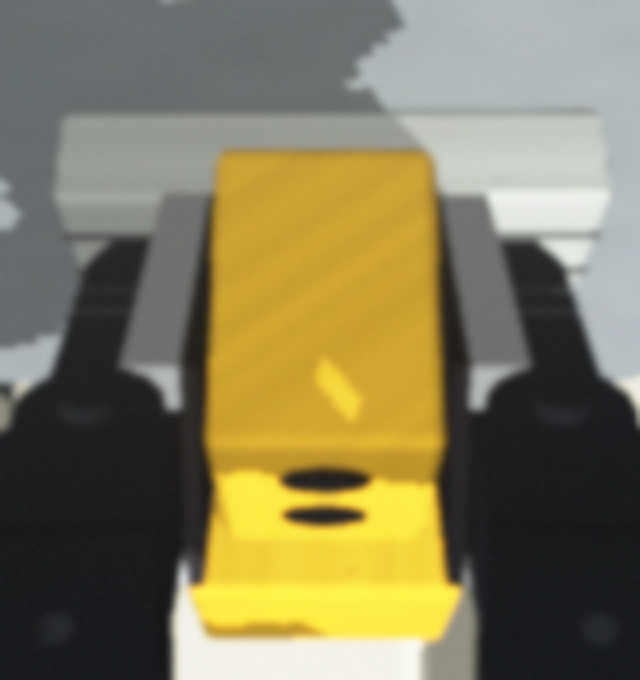

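View pics/s11a.png

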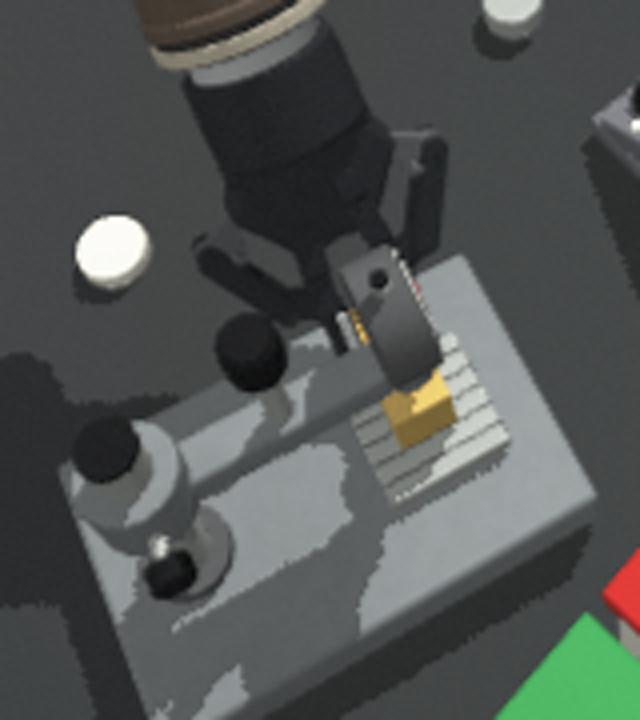

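```bash
python3 - <<'E'
from h import *
T=np.load('pics/w11.npz')['T'];bx=np.array([.949,-.3156,0]);by=np.array([.3156,.949,0])
g=lambda u,v,h:ray('wrist',200+u/4,210+v/4,h,T)
for dz in (-1,0,1): print([ (round(v@bx,2),round(v@by,2)) for v in [ (g(331.5,192,52)-g(325,152,55.8+dz)) ]])
print((g(331.5,192,52)+32*bx).round(1), T[:3,3])
e=g(331.5,192,52); print('anvil half: w',np.linalg.norm(g(55,192,52)-g(608,192,52)), np.linalg.norm(g(217,152,55.8)-g(433,152,55.8)))
print('yaw tool',np.degrees(np.arctan2(T[1,1],T[0,1]))-90, 'anvil',np.degrees(np.arctan2(*(g(608,192,52)-g(55,192,52))[[1,0]]))-90)
E
```

```text
[(np.float64(15.56), np.float64(0.72))]
[(np.float64(17.57), np.float64(0.72))]
[(np.float64(19.58), np.float64(0.72))]
[ 641.4 -220.7   52. ] [ 613.19808267 -212.82300861   60.39285853]
anvil half: w 61.7195025887217 21.57664407687757
yaw tool -18.487108197105258 anvil -18.75797572507095
```

```bash
python3 - <<'E'
from h import *
z=np.load('pics/w11.npz');T=z['T'];d=z['d'];P=cloud('wrist',d,T);bx=np.array([.949,-.3156,0]);by=np.array([.3156,.949,0])
o=T[:3,3]
print('base/anvil faces col right crop 550:')
for r in range(226,280,2):
    print(r,[ (round((P[r,c]-o)@bx,1),round(P[r,c,2],1)) for c in (345,335,280)])
m=P[259:266,332:346].reshape(-1,3); print(np.nanmedian(m,0))
# base plane z
print('base z',np.nanmedian(P[212:232,230:340,2]))
E
```

```text
base/anvil faces col right crop 550:
226 [(np.float64(-9.2), np.float64(39.3)), (np.float64(-9.2), np.float64(39.3)), (np.float64(-9.2), np.float64(39.2))]
228 [(np.float64(-6.8), np.float64(39.0)), (np.float64(-5.9), np.float64(38.4)), (np.float64(-7.7), np.float64(39.4))]
230 [(np.float64(-6.1), np.float64(39.6)), (np.float64(-5.7), np.float64(39.4)), (np.float64(-4.9), np.float64(38.9))]
232 [(np.float64(-3.6), np.float64(39.3)), (np.float64(-3.8), np.float64(39.4)), (np.float64(-3.3), np.float64(39.0))]
234 [(np.float64(-1.1), np.float64(39.0)), (np.float64(-2.0), np.float64(39.4)), (np.float64(-1.4), np.float64(39.0))]
236 [(np.float64(-0.8), np.float64(39.9)), (np.float64(-0.2), np.float64(39.5)), (np.float64(0.2), np.float64(39.2))]
238 [(np.float64(nan), np.float64(nan)), (np.float64(1.6), np.float64(39.6)), (np.float64(0.2), np.float64(40.3))]
240 [(np.float64(0.2), np.float64(41.4)), (np.float64(0.1), np.float64(41.5)), (np.float64(1.0), np.float64(41.0))]
242 [(np.float64(-0.6), np.float64(42.9)), (np.float64(0.1), np.float64(42.6)), (np.float64(0.2), np.float64(42.4))]
24
[... 1507 characters left out ...]
(-21.0), np.float64(64.7))]
270 [(np.float64(13.0), np.float64(51.1)), (np.float64(12.1), np.float64(51.5)), (np.float64(-21.2), np.float64(65.6))]
272 [(np.float64(15.9), np.float64(50.9)), (np.float64(-11.3), np.float64(62.3)), (np.float64(-21.0), np.float64(66.3))]
274 [(np.float64(18.3), np.float64(51.0)), (np.float64(-12.7), np.float64(63.8)), (np.float64(-20.4), np.float64(66.9))]
276 [(np.float64(20.4), np.float64(51.2)), (np.float64(-12.4), np.float64(64.5)), (np.float64(-20.7), np.float64(67.8))]
278 [(np.float64(52.5), np.float64(39.4)), (np.float64(-13.5), np.float64(65.8)), (np.float64(-20.4), np.float64(68.5))]
[ 624.87723002 -188.22216902   51.22804925]
base z 39.27500559849355
```

Call:
send_rows:
  series: "1.5 -0.18 0.075 0.15 0 0 0; 1.5 -0.18 0.075 0.15 0 0 0; 1.5 -0.08 0.075 0.27 0 0 0; 1.5 -0.02 0.075 0.34 0 0 0; 1.5 0.01 0.075 0.38 0 0 0; 1.5 0.01 0.075 0.38 0 0 0; 1.5 0.01 0.075 0.38 0 0 0"

```text
clock: 15.27
eef_pos: [616.5, -213.1, 57.5]
eef_rot: [0.394, 2.418, -0.141]
force: [-0.2, 0.6, -2.3]
grip_width: 21.3
```

```bash
cat > chk.py <<'E'
from h import *
import sys
n=sys.argv[1]
s=robot.sense();print(s['eef_pos'],s['force'],s['grip_width'])
p,d,T=shot('wrist',n);P=cloud('wrist',d,T);bx=np.array([.949,-.3156,0]);o=T[:3,3]
for r in range(232,282,3):
    print(r,[ (float(round((P[r,c]-o)@bx,1)),float(round(P[r,c,2],1))) for c in (348,340,280)])
crop(n,n+'a',200,210,360,380,4)
E
python3 chk.py w12
```

```text
[ 616.51095128 -213.09482819   57.52554832] [-0.18745664  0.56001864 -2.25436758] 21.290923781104084
232 [(-9.7, 39.8), (-8.9, 39.4), (-8.7, 39.2)]
235 [(-5.6, 39.1), (-5.2, 38.8), (-6.1, 39.3)]
238 [(-2.8, 39.1), (-3.4, 39.4), (-3.2, 39.3)]
241 [(-3.0, 40.8), (-2.9, 40.8), (-3.5, 41.0)]
244 [(-3.3, 42.5), (-4.1, 42.9), (-3.7, 42.6)]
247 [(-2.8, 43.8), (-3.3, 44.0), (-21.2, 52.9)]
250 [(-3.4, 45.6), (-4.5, 46.1), (-21.3, 54.3)]
253 [(-3.3, 47.0), (-3.8, 47.2), (-21.3, 55.5)]
256 [(-3.4, 48.5), (-2.9, 48.3), (-21.8, 57.1)]
259 [(-3.8, 50.2), (-3.2, 49.9), (-21.1, 58.0)]
262 [(-2.4, 51.0), (-1.7, 50.7), (-21.6, 59.5)]
265 [(0.2, 51.3), (0.3, 51.2), (-20.8, 60.4)]
268 [(3.1, 51.5), (4.1, 51.0), (-22.0, 62.2)]
271 [(6.5, 51.5), (5.9, 51.8), (-21.6, 63.3)]
274 [(40.2, 39.1), (11.2, 51.0), (-20.7, 64.1)]
277 [(43.9, 39.4), (-13.4, 62.5), (-20.5, 65.2)]
280 [(48.9, 39.3), (-15.2, 64.4), (-20.6, 66.5)]
```

View pics/w12a.png

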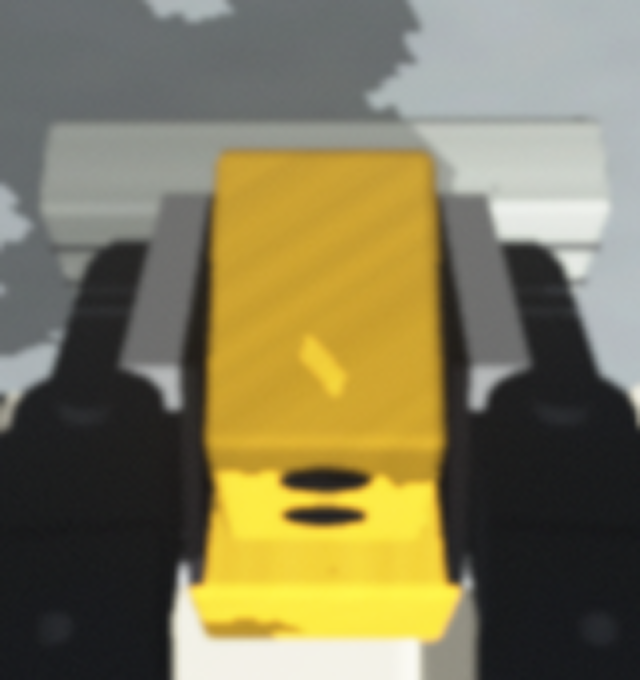

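Call:
send_rows:
  series: "1.5 0.06 0 -0.05 0 0 0; 1.5 0.06 0 -0.05 0 0 0; 1.5 0.09 0 -0.01 0 0 0; 1.5 0.12 0 0.02 0 0 0; 1.5 0.13 0 0.03 0 0 0; 1.5 0.13 0 0.03 0 0 0; 1.5 0.13 0 0.03 0 0 0"

```text
clock: 15.9
eef_pos: [615.9, -212.8, 56.7]
eef_rot: [0.394, 2.417, -0.141]
force: [-0.5, 0.8, 0.2]
grip_width: 21.2
```

```bash
python3 chk.py w13
```

```text
[ 615.91849375 -212.84861221   56.70860134] [-0.53666875  0.77345393  0.19715152] 21.182469274675658
232 [(-10.6, 39.5), (-10.6, 39.5), (-10.1, 39.1)]
235 [(-8.7, 40.0), (-7.3, 39.2), (-7.9, 39.4)]
238 [(-5.0, 39.5), (-5.5, 39.8), (-3.6, 38.6)]
241 [(-2.2, 39.6), (-1.6, 39.3), (-1.8, 39.2)]
244 [(-2.5, 41.3), (-3.1, 41.6), (-2.4, 41.1)]
247 [(-2.6, 42.9), (-3.2, 43.1), (-21.4, 52.2)]
250 [(-2.6, 44.3), (-3.4, 44.8), (-21.6, 53.6)]
253 [(-2.5, 45.8), (-2.3, 45.7), (-23.0, 55.5)]
256 [(-2.6, 47.3), (-2.6, 47.3), (-20.3, 55.5)]
259 [(-3.1, 49.0), (-2.3, 48.7), (-21.3, 57.3)]
262 [(-2.6, 50.3), (-2.3, 50.1), (-21.4, 58.6)]
265 [(-1.8, 51.4), (-1.4, 51.1), (-20.6, 59.5)]
268 [(2.5, 50.9), (1.0, 51.5), (-20.6, 60.8)]
271 [(5.9, 50.9), (5.8, 51.0), (-20.8, 62.1)]
274 [(6.6, 52.1), (8.0, 51.5), (-21.2, 63.5)]
277 [(42.8, 39.1), (-14.0, 61.9), (-21.6, 64.9)]
280 [(46.6, 39.4), (-14.2, 63.2), (-21.1, 65.8)]
```

Call:
send_rows:
  series: "1.5 0.02 0 0.03 0 0 0; 1.5 0.03 0 0.04 0 0 0; 1.5 0.03 0 0.04 0 0 0; 2.4 0.03 0 0.04 0 0 0; 3 0.03 0 0.04 0 0 0; 4 0.03 0 0.04 0 0 0; 5 0.03 0 0.04 0 0 0; 5 0.03 0 0.04 0 0 0; 5 0.03 0 0.04 0 0 0; 5 0.03 0 0.04 0 0 0"

```text
clock: 16.78
eef_pos: [615.9, -212.8, 56.1]
eef_rot: [0.394, 2.418, -0.141]
force: [0.7, 0.4, 0.6]
grip_width: 50.2
```

```bash
python3 chk.py w14
```

```text
[ 615.90557523 -212.83779831   56.07064983] [0.7003259  0.37073765 0.62897543] 50.194476287683656
232 [(-11.3, 39.3), (-11.2, 39.2), (-11.5, 39.2)]
235 [(-8.2, 39.1), (-8.2, 39.0), (-8.5, 39.1)]
238 [(-5.7, 39.2), (-6.4, 39.6), (-5.0, 38.8)]
241 [(-3.2, 39.5), (-2.7, 39.2), (-2.4, 39.0)]
244 [(-2.5, 40.6), (-2.2, 40.5), (-2.6, 40.6)]
247 [(-1.8, 41.8), (-3.2, 42.5), (-2.6, 42.1)]
250 [(-2.4, 43.6), (-2.9, 43.9), (-20.8, 52.6)]
253 [(-3.2, 45.5), (-3.1, 45.4), (-21.9, 54.4)]
256 [(-3.5, 47.1), (-2.8, 46.8), (-20.0, 54.8)]
259 [(-2.0, 47.9), (-2.9, 48.3), (-21.1, 56.6)]
262 [(-13.2, 54.4), (-10.5, 53.2), (-20.6, 57.6)]
265 [(-14.6, 56.3), (-9.7, 54.2), (-21.9, 59.4)]
268 [(-16.7, 58.6), (-8.7, 55.1), (-21.9, 60.7)]
271 [(-17.6, 60.2), (-8.5, 56.4), (-21.9, 61.9)]
274 [(-19.2, 62.1), (-6.8, 57.0), (-21.5, 63.0)]
277 [(-21.9, 64.4), (-6.7, 58.3), (-20.6, 63.8)]
280 [(-22.6, 65.9), (-5.3, 59.1), (-20.4, 65.0)]
```

View pics/w14.png

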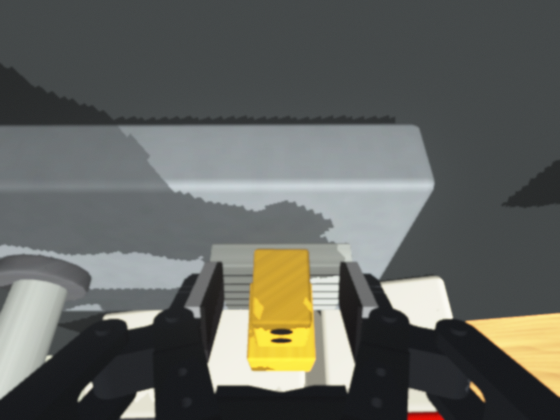

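Call:
send_rows:
  series: "5 0.8 0 -0.65 0 0 0; 5 1.9 0 -1.6 0 0 0; 5 3.1 0 -2.6 0 0 0; 5 4.3 0 -3.6 0 0 0; 5 5.7 0 -4.8 0 0 0; 5 5.7 0 -4.8 0 0 0; 5 3.1 0 -7.9 0 0 0; 5 0.5 0 -11 0 0 0; 5 -1 0 -12.8 0 0 0; 5 -1 0 -12.8 0 0 0; 5 -1 0 -12.8 0 0 0"

```text
clock: 17.75
eef_pos: [545.9, -189.3, 162.6]
eef_rot: [0.394, 2.414, -0.14]
force: [-0.3, -0.2, 0.1]
grip_width: 49.9
```

```bash
python3 - <<'E'
from h import *
s=robot.sense();print(s['eef_pos'],s['force'],s['joint_pos'].round(2))
shot('wrist','w15');p,d,_=shot('scene','s15')
crop('s15','s15a',120,240,280,420,4);crop('w15','w15a',220,120,380,260,5)
E
```

```text
[ 545.85958512 -189.33636317  162.61986785] [-0.26719218 -0.16885041  0.11366067] [ 0.02  0.23  0.2   2.41  2.97  0.19 -1.52]
```

View pics/w15.png

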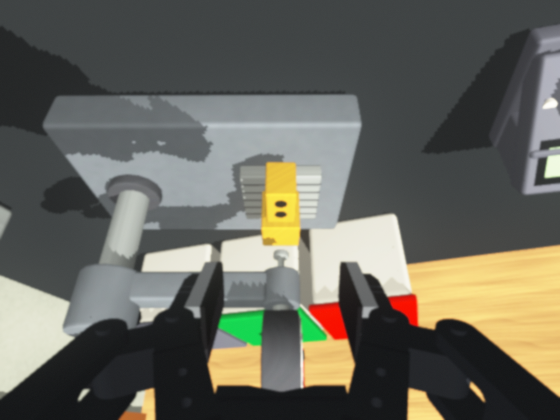

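View pics/s15a.png

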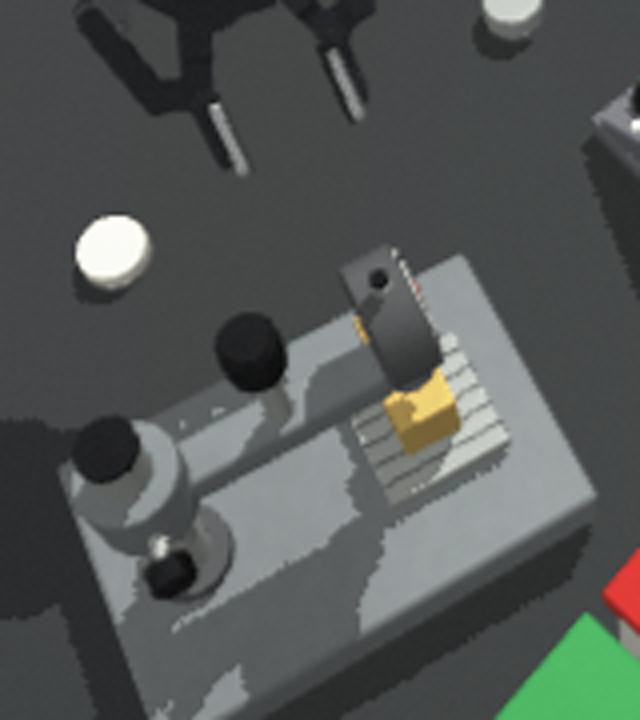

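View pics/w15a.png

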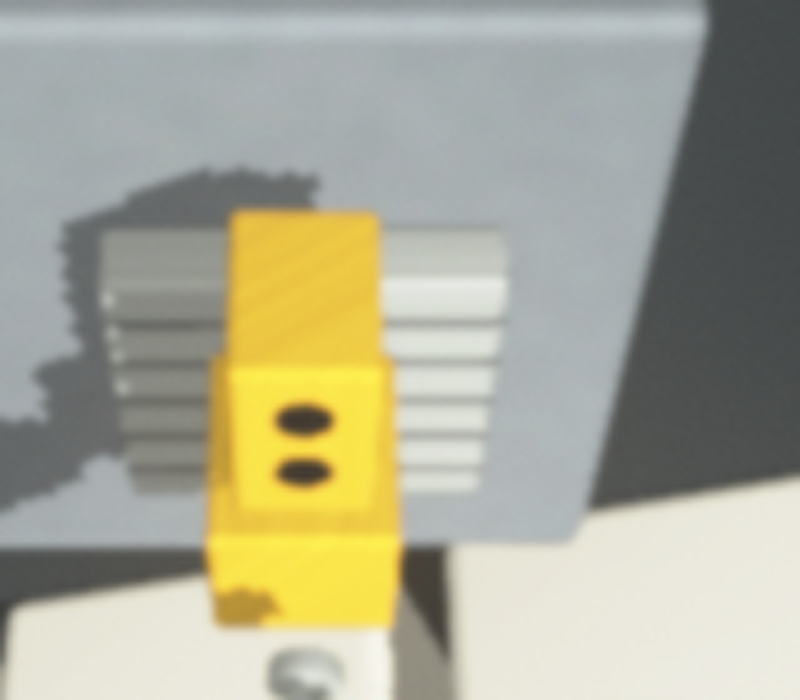

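```bash
python3 - <<'E'
from h import *
T=tool()
print(rel(T,[600,-240,330],down(-18.3)))
E
```

```text
(array([-16.17,  -3.04,  -8.63]), array([0.545, 0.544, 1.498]))
```

Call:
send_rows:
  series: "8 -2.1 0 -2.6 0 0 0; 8 -4.4 0 -5.2 0 0 0; 8 -6.4 0 -7.7 0 0 0; 8 -9 -1 -9.5 0.3 0.3 0.8; 8 -9 -1 -9.5 0.3 0.3 0.8; 8 -16.2 -3 -8.6 0.545 0.544 1.498; 8 -16.2 -3 -8.6 0.545 0.544 1.498; 8 -16.2 -3 -8.6 0.545 0.544 1.498; 8 -16.2 -3 -8.6 0.545 0.544 1.498; 8 -16.2 -3 -8.6 0.545 0.544 1.498; 8 -16.2 -3 -8.6 0.545 0.544 1.498; 8 -16.2 -3 -8.6 0.545 0.544 1.498; 8 -16.2 -3 -8.6 0.545 0.544 1.498; 8 -16.2 -3 -8.6 0.545 0.544 1.498; 8 -16.2 -3 -8.6 0.545 0.544 1.498; 8 -16.2 -3 -8.6 0.545 0.544 1.498; 8 -16.2 -3 -8.6 0.545 0.544 1.498; 8 -16.2 -3 -8.6 0.545 0.544 1.498; 8 -16.2 -3 -8.6 0.545 0.544 1.498; 8 -16.2 -3 -8.6 0.545 0.544 1.498"

```text
clock: 19.52
eef_pos: [600.4, -239.0, 328.0]
eef_rot: [2.102, 2.083, -0.104]
force: [-0.2, 0.4, -0.7]
grip_width: 80.1
```

```bash
python3 - <<'E'
from h import *
T=tool();s=robot.sense();print(s['eef_pos'],s['force'],s['joint_pos'].round(2))
print(rel(T,[626.2,-276.7,250],down(-18.3)),rel(T,[626.2,-276.7,194],down(-18.3)))
E
```

```text
[ 600.36152556 -239.0298996   327.98485349] [-0.2292949   0.37508947 -0.70007691] [0.04 0.33 0.24 1.52 0.08 1.18 0.22]
(array([-2.3 ,  1.97,  8.52]), array([0.106, 0.163, 0.31 ])) (array([-1.31,  1.54, 14.01]), array([0.106, 0.163, 0.31 ]))
```

Call:
send_rows:
  series: "8.5 -1 1 3 0.106 0.163 0.31; 8.5 -2.3 2 6 0.106 0.163 0.31; 8.5 -2.3 2 6 0.106 0.163 0.31; 8.5 -2.3 2 6 0.106 0.163 0.31; 8.5 -2.3 2 6 0.106 0.163 0.31; 8.5 -2.3 2 6 0.106 0.163 0.31; 8.5 -2.3 2 6 0.106 0.163 0.31"

```text
clock: 20.1
eef_pos: [625.8, -271.8, 278.1]
eef_rot: [2.533, 1.845, 0.004]
force: [-0.8, 0.1, 0.7]
grip_width: 84.8
```

```bash
python3 - <<'E'
from h import *
T=tool();s=robot.sense();print(s['eef_pos'],s['force'],s['joint_pos'].round(2))
print(rel(T,[626.2,-276.7,194],down(-18.3)))
p,d,_=shot('wrist','w16');P=cloud('wrist',d,T)
m=(abs(P[...,0]-627)<20)&(abs(P[...,1]+276)<20)&(P[...,2]>205)&(P[...,2]<235); print('knob top',m.sum(),np.median(P[m],0))
E
```

```text
[ 625.79650433 -271.82891477  278.09713343] [-0.82841025  0.06832546  0.72053681] [ 0.16  0.5   0.27  1.37 -0.13  1.28  0.13]
(array([-0.43,  0.12,  8.41]), array([0.008, 0.002, 0.008]))
knob top 1609 [ 626.7292333  -272.95738451  223.46716353]
```

View pics/w16.png

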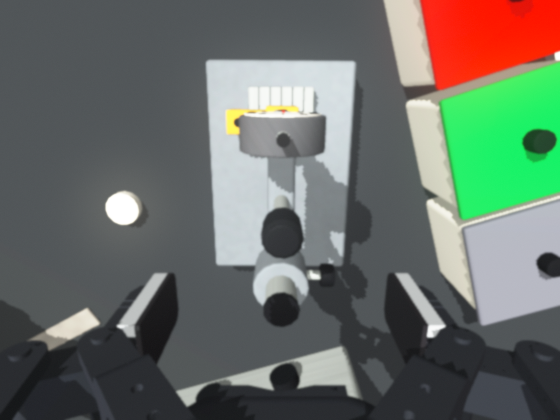

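Call:
send_rows:
  series: "8.5 -0.4 0.06 2 0.008 0.002 0.008; 8.5 -0.4 0.06 4 0.008 0.002 0.008; 8.5 -0.4 0.06 6 0.008 0.002 0.008; 8.5 -0.4 0.06 7.5 0.008 0.002 0.008; 8.5 -0.4 0.06 8.5 0.008 0.002 0.008; 8.5 -0.4 0.06 8.5 0.008 0.002 0.008; 8.5 -0.4 0.06 8.5 0.008 0.002 0.008; 1.5 -0.4 0.06 8.5 0.008 0.002 0.008; 1.5 -0.4 0.06 8.5 0.008 0.002 0.008; 1.5 -0.4 0.06 8.5 0.008 0.002 0.008; 1.5 -0.4 0.06 8.5 0.008 0.002 0.008; 1.5 -0.4 0.06 8.5 0.008 0.002 0.008; 1.5 -0.4 0.06 8.5 0.008 0.002 0.008; 1.5 -0.4 0.06 8.5 0.008 0.002 0.008; 1.5 -0.4 0.06 8.5 0.008 0.002 0.008; 1.5 -0.4 0.06 8.5 0.008 0.002 0.008"
  squeeze: 50

```text
clock: 21.48
eef_pos: [625.2, -277.8, 192.9]
eef_rot: [-2.55, -1.834, 0.002]
force: [-4.2, 2.4, 5.0]
grip_width: 24.4
```

```bash
python3 - <<'E'
from h import *
T=tool();s=robot.sense();print(s['eef_pos'],s['force'],s['grip_width'])
p,d,_=shot('wrist','w17');P=cloud('wrist',d,T)
crop('w17','w17a',180,30,380,180,4)
E
```

```text
[ 625.17039443 -277.82033353  192.90417766] [-4.22107398  2.42532485  5.00474047] 24.384349841103543
```

View pics/w17a.png

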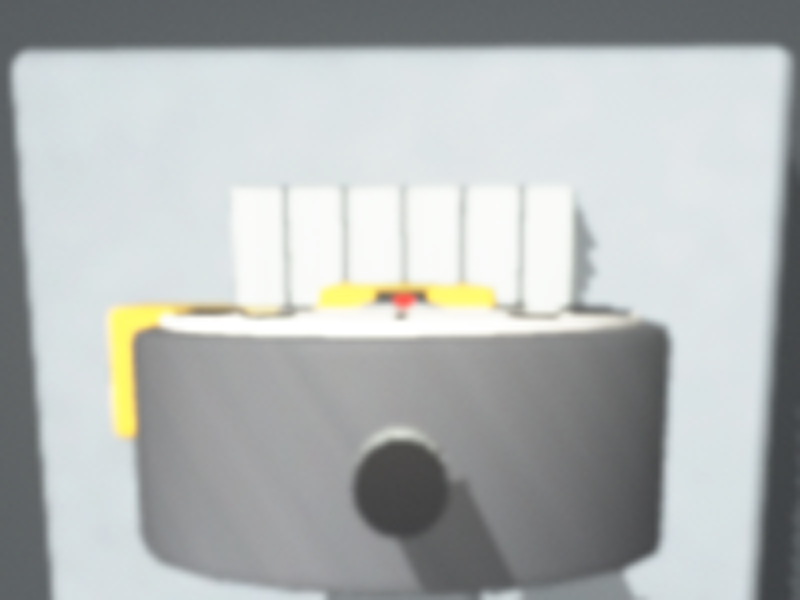

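Call:
send_rows:
  series: "1.5 0 0 0.3 0 0 0; 1.5 0 0 0.6 0 0 0; 1.5 0 0 0.9 0 0 0; 1.5 0 0 1.15 0 0 0; 1.5 0 0 1.35 0 0 0; 1.5 0 0 1.35 0 0 0; 1.5 0 0 1.35 0 0 0; 1.5 0 0 1.35 0 0 0"

```text
clock: 22.2
eef_pos: [625.2, -277.8, 179.0]
eef_rot: [-2.55, -1.834, 0.002]
force: [-3.0, 1.5, 2.6]
grip_width: 24.4
```

```bash
python3 - <<'E'
from h import *
T=tool();s=robot.sense();print(s['eef_pos'],s['force'],s['grip_width'])
p,d,_=shot('wrist','w18');p,d,_=shot('scene','s18');S=cloud('scene',d)
crop('w18','w18a',180,30,380,180,4)
E
```

```text
[ 625.19668695 -277.78347762  178.98967228] [-3.02510019  1.46564944  2.63030006] 24.43509578022679
```

View pics/w18a.png

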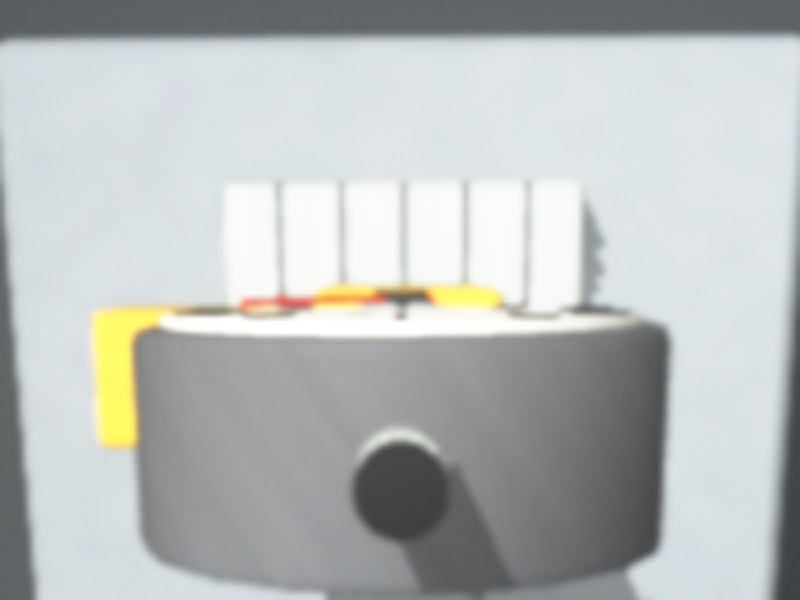

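Call:
send_rows:
  series: "1.5 0 0 0.02 0 0 0; 1.5 0 0 0.04 0 0 0; 1.5 0 0 0.04 0 0 0; 1.5 0 0 0.04 0 0 0; 5 0 0 0.04 0 0 0; 8.5 0 0 0.04 0 0 0; 8.5 0 0 0.04 0 0 0; 8.5 0 0 0.04 0 0 0; 8.5 0 0 0.04 0 0 0; 8.5 0 0 0.04 0 0 0; 8.5 0 0 -2 0 0 0; 8.5 0 0 -5 0 0 0; 8.5 0 0 -8 0 0 0; 8.5 3 0 -10 0 0 0; 8.5 7 0 -12 0 0 0; 8.5 9 0 -12 0 0 0; 8.5 9 0 -12 0 0 0; 8.5 9 0 -12 0 0 0; 8.5 9 0 -12 0 0 0"

```text
clock: 23.88
eef_pos: [653.8, -193.2, 298.8]
eef_rot: [-2.551, -1.834, 0.003]
force: [-0.1, -0.8, 0.3]
grip_width: 85.1
```

```bash
python3 - <<'E'
from h import *
T=tool();s=robot.sense();print(s['eef_pos'],s['force'],s['joint_pos'].round(2))
p,d,_=shot('wrist','w19');P=cloud('wrist',d,T)
m=(abs(P[...,0]-627)<20)&(abs(P[...,1]+276)<20)&(P[...,2]>195)&(P[...,2]<235); print('knob top',m.sum(),np.median(P[m],0))
crop('w19','w19a',200,110,360,230,5)
E
```

```text
[ 653.77542269 -193.18552221  298.75142415] [-0.10457563 -0.78404752  0.31047574] [ 0.05  0.5   0.27  1.33 -0.13  1.34 -0.01]
knob top 1003 [ 627.26356369 -271.4615061   208.90885213]
```

View pics/w19.png

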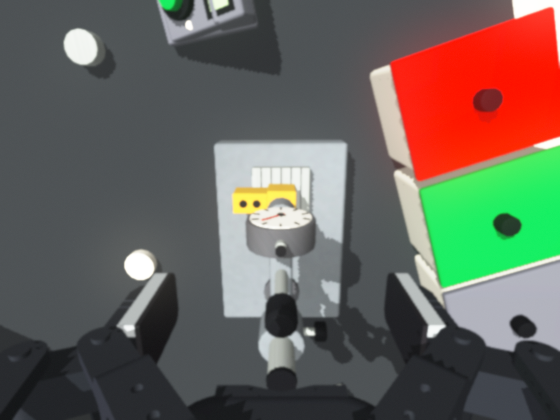

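View pics/w19a.png

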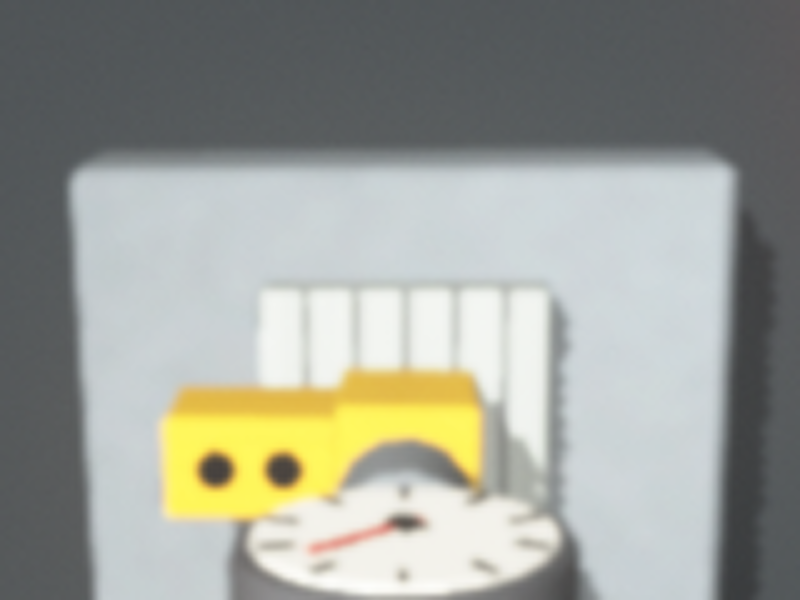

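```bash
python3 - <<'E'
from h import *
T=tool();y=np.radians(-18.3);X=np.array([np.cos(y),np.sin(y),0]);Y=np.array([-np.sin(y),np.cos(y),0]);Z=np.array([0,0,1.])
D=np.array([643.8,-221,0])+12*Y+Z*160
for th in (25,35,45):
    a=np.radians(th); tz=-np.sin(a)*Y-np.cos(a)*Z; Rm=np.stack([np.cross(X,tz),X,tz],1)
    M=robot.calibration('wrist')['mount']
    Tc=np.eye(4);Tc[:3,:3]=Rm; 
    C=Rm@M[:3,:3]; v=-C[:,2]; up=C[:,1]
    cam_p=D-250*v-40*up
    tcp=cam_p-Rm@M[:3,3]
    print(th,tcp.round(0),cam_p.round(0),rel(T,tcp,Rm))
# candidates in w19
z=np.load('pics/w19.npz')['T']
for off,g in ((12,32.9),(14,32.9),(14,34.5)):
  c=np.array([643.8,-221,52+g+75])+off*Y
  q=lambda P:((np.array(proj('wrist',P,z))-[200,110])*5).round(0)
  print(off,g,'c',q(c),[ (mm,q(c+22*(np.cos(mm*.6283)*Z-np.sin(mm*.6283)*X))) for mm in (0,1,1.5,2,2.5,3,3.5,4,5)])
E
```

```text
25 [ 650. -201.  276.] [691. -78. 372.] (array([-0.75, -0.1 ,  2.31]), array([-0.003, -0.435, -0.006]))
35 [ 656. -182.  272.] [702. -45. 344.] (array([ 1.24, -0.11,  2.65]), array([-0.003, -0.609, -0.005]))
45 [ 662. -164.  265.] [711. -17. 311.] (array([ 3.15, -0.12,  3.32]), array([-0.004, -0.784, -0.005]))
12 32.9 c [399. 531.] [(0, array([399., 577.])), (1, array([315., 568.])), (1.5, array([286., 557.])), (2, array([269., 545.])), (2.5, array([266., 531.])), (3, array([275., 519.])), (3.5, array([296., 507.])), (4, array([325., 499.])), (5, array([400., 491.]))]
14 32.9 c [399. 519.] [(0, array([398., 564.])), (1, array([315., 556.])), (1.5, array([286., 545.])), (2, array([269., 533.])), (2.5, array([265., 520.])), (3, array([275., 507.])), (3.5, array([295., 496.])), (4, array([325., 488.])), (5, array([399., 480.]))]
14 34.5 c [399. 522.] [(0, array([398., 568.])), (1, array([315., 559.])), (1.5, array([285., 549.])), (2, array([268., 536.])), (2.5, array([265., 523.])), (3, array([274., 510.])), (3.5, array([295., 499.])), (4, array([325., 490.])), (5, array([399., 483.]))]
```

Call:
send_rows:
  series: "8.5 0.6 0 1 0 -0.2 0; 8.5 1.2 0 2 0 -0.4 0; 8.5 1.2 0 2.6 0 -0.61 0; 8.5 1.2 0 2.6 0 -0.61 0; 8.5 1.2 0 2.6 0 -0.61 0; 8.5 1.2 0 2.6 0 -0.61 0; 8.5 1.2 0 2.6 0 -0.61 0; 8.5 1.2 0 2.6 0 -0.61 0; 8.5 1.2 0 2.6 0 -0.61 0"

```text
clock: 24.68
eef_pos: [657.3, -184.0, 274.2]
eef_rot: [2.198, 1.574, -0.691]
force: [0.2, -0.2, 0.3]
grip_width: 85.0
```

```bash
python3 - <<'E'
from h import *
T=tool();s=robot.sense();print(s['eef_pos'],s['force'],s['joint_pos'].round(2))
p,d,_=shot('wrist','w20')
crop('w20','w20a',215,80,355,200,5)
E
```

```text
[ 657.2706243  -184.00754953  274.18777387] [ 0.19774122 -0.24434425  0.25519269] [-0.34  0.64  0.43  1.34  0.34  1.4  -0.38]
```

View pics/w20.png

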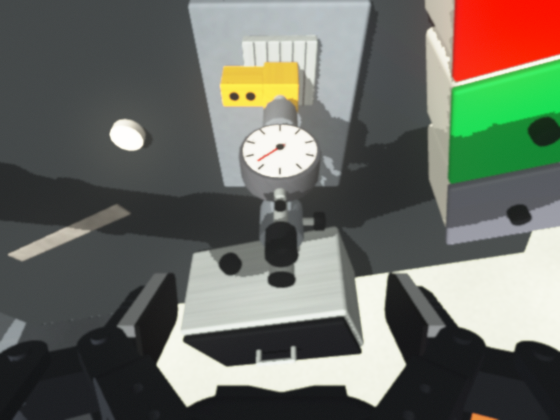

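View pics/w20a.png

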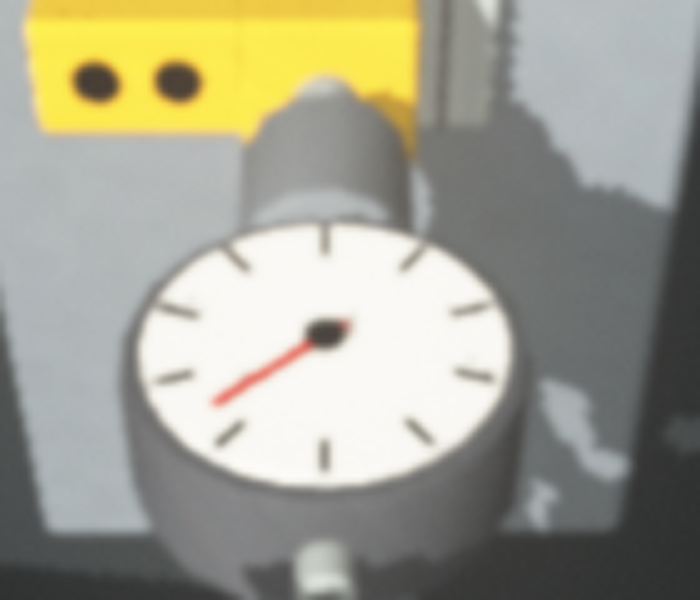

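```bash
python3 - <<'E'
from h import *
T=tool()
print(rel(T,[625.4,-277,250],down(-18.3)),rel(T,[625.4,-277,178.6],down(-18.3)))
E
```

```text
(array([-6.68, -0.02,  7.63]), array([-0.002,  0.609, -0.008])) (array([-2.59, -0.03, 13.48]), array([-0.002,  0.609, -0.008]))
```

Call:
send_rows:
  series: "8.5 -2 0 2 0 0.15 0; 8.5 -4 0 4 0 0.3 0; 8.5 -6.7 0 7.6 0 0.609 -0.008; 8.5 -6.7 0 7.6 0 0.609 -0.008; 8.5 -6.7 0 7.6 0 0.609 -0.008; 8.5 -6.7 0 7.6 0 0.609 -0.008; 8.5 -6.7 0 7.6 0 0.609 -0.008; 8.5 -6.7 0 7.6 0 0.609 -0.008; 8.5 -6.7 0 7.6 0 0.609 -0.008"

```text
clock: 25.48
eef_pos: [627.2, -273.0, 249.4]
eef_rot: [-2.54, -1.846, 0.004]
force: [-0.2, 0.6, 0.4]
grip_width: 85.1
```

```bash
python3 - <<'E'
from h import *
T=tool();s=robot.sense();print(s['eef_pos'],s['force'],s['joint_pos'].round(2))
print(rel(T,[625.4,-277,178.6],down(-18.3)))
E
```

```text
[ 627.20924797 -273.04130777  249.3924043 ] [-0.17776516  0.6025862   0.43075847] [ 0.18  0.53  0.24  1.4  -0.13  1.24  0.12]
(array([-0.42, -0.03,  7.08]), array([-0.003,  0.001,  0.005]))
```

Call:
send_rows:
  series: "8.5 -0.4 -0.03 2 0 0 0.005; 8.5 -0.4 -0.03 4 0 0 0.005; 8.5 -0.4 -0.03 5.8 0 0 0.005; 8.5 -0.4 -0.03 6.8 0 0 0.005; 8.5 -0.4 -0.03 7.1 0 0 0.005; 8.5 -0.4 -0.03 7.1 0 0 0.005; 8.5 -0.4 -0.03 7.1 0 0 0.005; 1.5 -0.4 -0.03 7.1 0 0 0.005; 1.5 -0.4 -0.03 7.1 0 0 0.005; 1.5 -0.4 -0.03 7.1 0 0 0.005; 1.5 -0.4 -0.03 7.1 0 0 0.005; 1.5 -0.4 -0.03 7.1 0 0 0.005; 1.5 -0.4 -0.03 7.1 0 0 0.005; 1.5 -0.4 -0.03 7.1 0 0 0.005; 1.5 -0.4 -0.03 7.1 0 0 0.005; 1.5 -0.4 -0.03 7.1 0 0 0.005"

```text
clock: 26.82
eef_pos: [625.0, -278.3, 178.6]
eef_rot: [-2.547, -1.837, 0.004]
force: [-1.8, 0.2, 3.7]
grip_width: 24.7
```

```bash
python3 - <<'E'
from h import *
T=tool();s=robot.sense();print(s['eef_pos'],s['force'],s['grip_width'])
shot('wrist','w21')
crop('w21','w21a',180,30,380,180,4)
E
```

```text
[ 624.97142246 -278.29745611  178.55522546] [-1.84617287  0.18351708  3.73464075] 24.711791680098404
```

View pics/w21a.png

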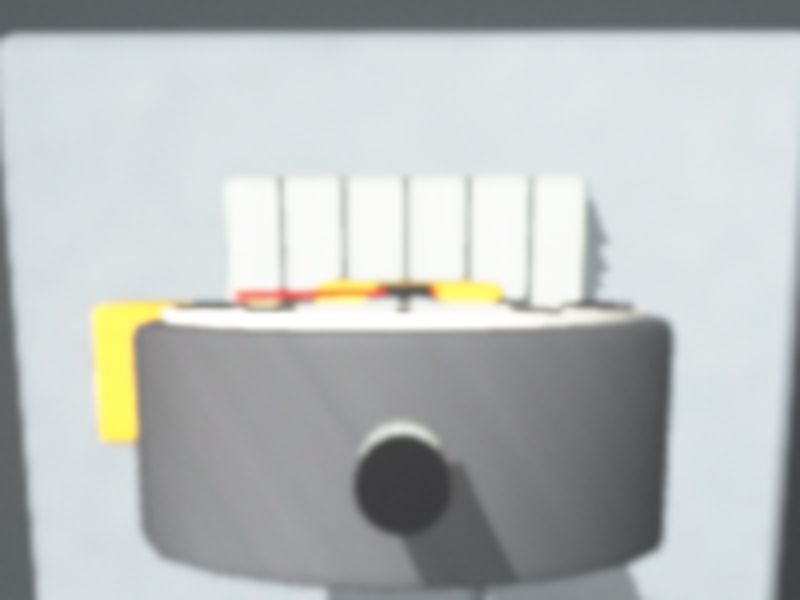

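Call:
send_rows:
  series: "1.5 0 0 0.05 0 0 0; 1.5 0 0 0.1 0 0 0; 1.5 0 0 0.14 0 0 0; 1.5 0 0 0.17 0 0 0; 1.5 0 0 0.17 0 0 0; 1.5 0 0 0.17 0 0 0; 1.5 0 0 0.17 0 0 0"

```text
clock: 27.45
eef_pos: [625.0, -278.3, 177.1]
eef_rot: [-2.547, -1.837, 0.004]
force: [-1.0, 1.5, 6.8]
grip_width: 24.1
```

```bash
python3 - <<'E'
from h import *
T=tool();s=robot.sense();print(s['eef_pos'],s['force'],s['grip_width'])
shot('wrist','w22')
crop('w22','w22a',180,30,380,180,4)
E
```

```text
[ 624.98387615 -278.30755826  177.11960731] [-1.0004013   1.5206682   6.77706514] 24.129164993915463
```

View pics/w22a.png

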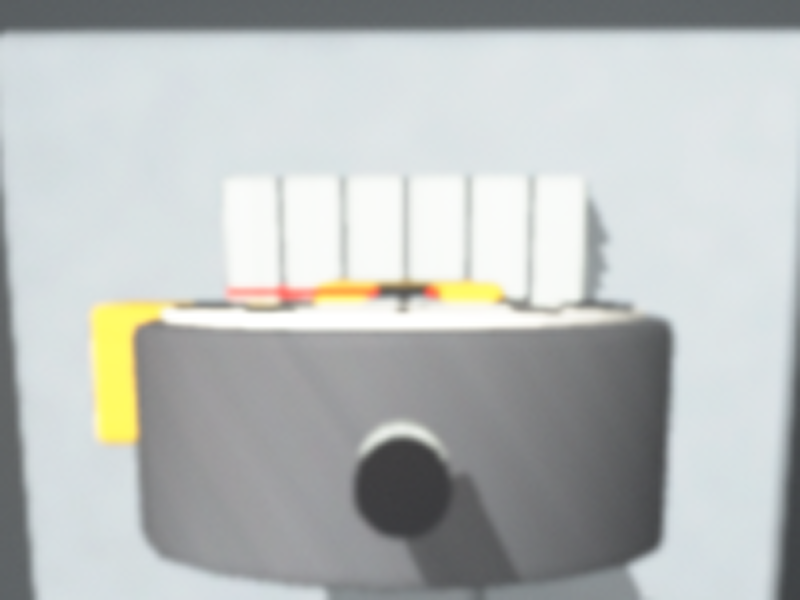

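Call:
send_rows:
  series: "5 0 0 0.17 0 0 0; 8.5 0 0 0.17 0 0 0; 8.5 0 0 0.17 0 0 0; 8.5 0 0 0.17 0 0 0; 8.5 0 0 0.17 0 0 0; 8.5 0 0 -2 0 0 0; 8.5 0 0 -5 0 0 0; 8.5 0 0 -8 0 0 0; 8.5 3 0 -9 0 0 0; 8.5 7 0 -9.5 0 -0.15 0; 8.5 9.5 0 -9.5 0 -0.3 0; 8.5 9.5 0 -9.5 0 -0.5 0; 8.5 9.5 0 -9.5 0 -0.61 0; 8.5 9.5 0 -9.5 0 -0.61 0; 8.5 9.5 0 -9.5 0 -0.61 0; 8.5 9.5 0 -9.5 0 -0.61 0; 8.5 9.5 0 -9.5 0 -0.61 0"

```text
clock: 28.92
eef_pos: [655.0, -188.5, 271.4]
eef_rot: [2.192, 1.582, -0.694]
force: [-0.1, -1.4, 0.5]
grip_width: 84.9
```

```bash
python3 - <<'E'
from h import *
T=tool();s=robot.sense();print(s['eef_pos'],s['force'],s['grip_width'])
shot('wrist','w23')
crop('w23','w23a',215,60,355,200,5)
E
```

```text
[ 655.03032497 -188.54125506  271.38449953] [-0.13346221 -1.38152828  0.48692231] 84.94510302545072
```

View pics/w23a.png

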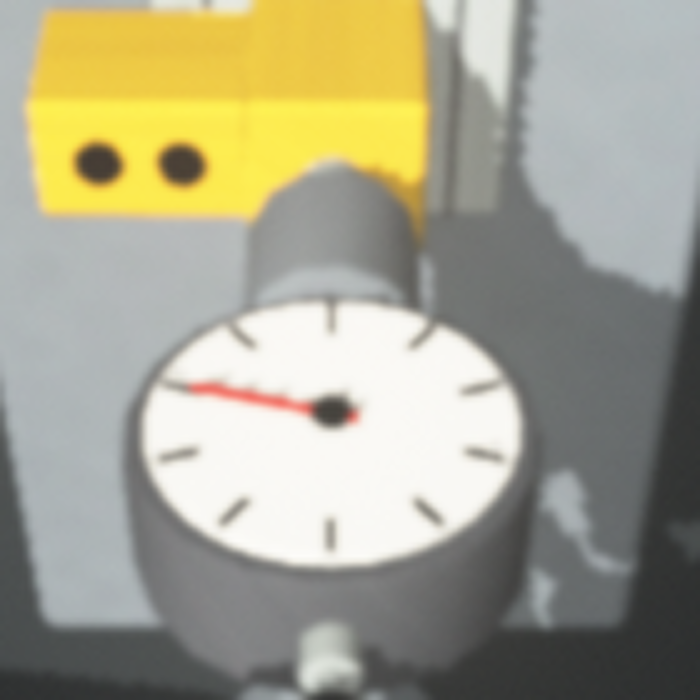

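```bash
python3 - <<'E'
from h import *
# key by color in w1 & scene0 & top0 
for n,f,T,d in (('wrist','w1',np.load('pics/w1.npz')['T'],np.load('pics/w1.npz')['d']),('scene','scene0',None,np.load('pics/scene0.npy')),('top','top0',None,np.load('pics/top0.npy')),('wrist','w6',np.load('pics/w6.npz')['T'],np.load('pics/w6.npz')['d'])):
    p=cv2.imread(f'pics/{f}.png').astype(int); P=cloud(n,d,T)
    m=(p[...,1]>p[...,2]+60)&(p[...,1]>p[...,0]+50)&(abs(P[...,0]-606)<30)&(abs(P[...,1])<30)
    Q=P[m]; vv,uu=np.nonzero(m); 
    if m.sum(): print(f,m.sum(),Q.mean(0).round(1),np.median(Q,0).round(1),uu.mean(),vv.mean())
    A=np.c_[Q[:,:2],np.ones(len(Q))]; c=np.linalg.lstsq(A,Q[:,2],rcond=None)[0]; print('plane',c.round(2))
# panel plane & yaw from w1 depth
z=np.load('pics/w1.npz');P=cloud('wrist',z['d'],z['T'])
p=cv2.imread('pics/w1.png').astype(int)
m=(P[...,2]>22)&(P[...,2]<50)&(abs(P[...,0]-612)<30)&(abs(P[...,1])<33)&(abs(p[...,1]-p[...,2])<25)
Q=P[m];A=np.c_[Q[:,:2],np.ones(len(Q))]
for _ in range(4):
    c=np.linalg.lstsq(A,Q[:,2],rcond=None)[0]; r=abs(A@c-Q[:,2]); k=r<2.5; Q=Q[k];A=A[k]
print(len(Q),c, np.degrees(np.arctan(np.hypot(*c[:2]))),np.degrees(np.arctan2(c[1],c[0])), 'panel z at (605,0)',c@[605,0,1])
T=tool();Rm=lean(-5.5,30);K=np.array([605,0,55]);
for h in (90,): print(rel(T,K-h*Rm[:,2],Rm), K-h*Rm[:,2])
E
```

```text
w1 375 [602.1   1.9  51.2] [601.7   2.1  51.4] 123.50933333333333 246.33333333333334
plane [ 3.7000e-01 -9.0000e-02 -1.7408e+02]
scene0 60 [ 6.06e+02 -4.00e-01  5.42e+01] [ 6.065e+02 -5.000e-01  5.450e+01] 284.8 258.45
plane [ 3.1000e-01 -1.2000e-01 -1.3386e+02]
top0 39 [ 6.049e+02 -6.000e-01  5.320e+01] [604.7  -1.2  53.7] 296.7692307692308 196.84615384615384
plane [ 4.500e-01 -1.000e-01 -2.195e+02]
w6 1307 [601.    3.2  50. ] [600.6   3.3  50.3] 29.64575363427697 191.70390206579955
plane [ 4.5000e-01 -2.0000e-01 -2.1721e+02]
1113 [ 5.39684021e-01 -7.13332393e-02 -2.92027779e+02] 28.562894755251012 -7.5294777173156815 panel z at (605,0) 34.481053525837524
(array([ 20.61, -15.11,   2.61]), array([-0.967,  0.06 , -1.517])) [560.20717107   4.31305886 132.94228634]
```

```bash
python3 - <<'E'
from h import *
T=tool();Rm=lean(-6.3,30)
print(rel(T,[540,10,290],Rm))
E
```

```text
(array([ 11.52, -17.24, -10.2 ]), array([-0.96 ,  0.06 , -1.505]))
```

Call:
send_rows:
  series: "5 11.5 -17.2 -10.2 -0.06 0 -0.1; 2 11.5 -17.2 -10.2 -0.96 0.06 -1.505; 0 11.5 -17.2 -10.2 -0.96 0.06 -1.505; 0 11.5 -17.2 -10.2 -0.96 0.06 -1.505; 0 11.5 -17.2 -10.2 -0.96 0.06 -1.505; 0 11.5 -17.2 -10.2 -0.96 0.06 -1.505; 0 11.5 -17.2 -10.2 -0.96 0.06 -1.505; 0 11.5 -17.2 -10.2 -0.96 0.06 -1.505; 0 11.5 -17.2 -10.2 -0.96 0.06 -1.505; 0 11.5 -17.2 -10.2 -0.96 0.06 -1.505; 0 11.5 -17.2 -10.2 -0.96 0.06 -1.505; 0 11.5 -17.2 -10.2 -0.96 0.06 -1.505; 0 11.5 -17.2 -10.2 -0.96 0.06 -1.505; 0 11.5 -17.2 -10.2 -0.96 0.06 -1.505; 0 11.5 -17.2 -10.2 -0.96 0.06 -1.505; 0 11.5 -17.2 -10.2 -0.96 0.06 -1.505; 0 11.5 -17.2 -10.2 -0.96 0.06 -1.505; 0 11.5 -17.2 -10.2 -0.96 0.06 -1.505; 0 11.5 -17.2 -10.2 -0.96 0.06 -1.505; 0 11.5 -17.2 -10.2 -0.96 0.06 -1.505"

```text
clock: 30.63
eef_pos: [540.3, 11.7, 289.4]
eef_rot: [0.141, 2.616, -0.039]
force: [0.3, 0.3, -0.1]
grip_width: -0.2
```

```bash
python3 - <<'E'
from h import *
T=tool();s=robot.sense();print(s['eef_pos'],s['force'],s['grip_width'],s['joint_pos'].round(2))
Rm=lean(-6.3,30);K=np.array([604,.5,52.5])
print(rel(T,K-60*Rm[:,2],Rm))
E
```

```text
[540.34308904  11.66900128 289.40138204] [ 0.33432662  0.27899759 -0.10506861] -0.19537260586726896 [-0.49 -0.03  0.25  2.15  0.35  0.55  0.97]
(array([ 6.24, -0.4 , 17.75]), array([-0.   , -0.001,  0.002]))
```

Call:
send_rows:
  series: "0 1.5 -0.1 4 0 0 0; 0 3 -0.2 8 0 0 0; 0 4.5 -0.3 12 0 0 0; 0 5.5 -0.4 15 0 0 0; 0 6.2 -0.4 17.7 0 0 0; 0 6.2 -0.4 17.7 0 0 0; 0 6.2 -0.4 17.7 0 0 0; 0 6.2 -0.4 17.7 0 0 0; 0 6.2 -0.4 17.7 0 0 0"

```text
clock: 31.38
eef_pos: [574.4, 3.4, 106.6]
eef_rot: [0.14, 2.615, -0.042]
force: [0.6, 0.9, -0.3]
grip_width: 0.0
```

```bash
python3 - <<'E'
from h import *
p,d,T=shot('wrist','w24');s=robot.sense();print(s['eef_pos'],s['force'],s['joint_pos'].round(2))
P=cloud('wrist',d,T);p=p.astype(int)
m=(p[...,1]>p[...,0]+60)&(p[...,1]>p[...,2]+50)&(abs(P[...,0]-606)<30)&(abs(P[...,1])<30)
Q=P[m]; print(m.sum(),np.median(Q,0),Q.min(0),Q.max(0))
L=(Q-T[:3,3])@T[:3,:3]; print('tool frame med',np.median(L,0),L.min(0),L.max(0))
E
```

```text
[574.14470017   3.70160803 105.16433501] [-0.18740707 -0.61337632 -1.64804822] [-0.23  0.34  0.05  2.31  1.61  0.14 -0.31]
1146 [601.8692387    1.63612428  50.98941061] [592.50010205 -10.47454017  41.75074877] [620.94893575  13.05459441  57.02471213]
tool frame med [ 3.83488492  1.69532002 61.74291961] [-12.48172047 -10.45955186  59.58204477] [15.02752159 13.73093352 73.37339392]
```

View pics/w24.png

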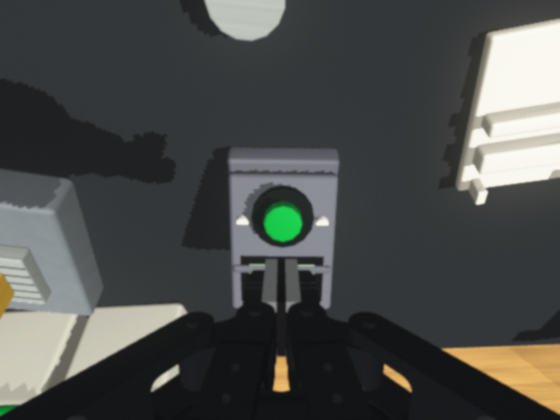

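Call:
send_rows:
  series: "0 0.1 0.05 2 0 0 0; 0 0.2 0.1 4 0 0 0; 0 0.25 0.1 5.3 0 0 0; 0 0.25 0.1 5.9 0 0 0; 0 0.25 0.1 5.9 0 0 0; 0 0.25 0.1 5.9 0 0 0; 0 0.25 0.1 5.9 0 0 0"

```text
clock: 32.02
eef_pos: [601.2, 0.2, 55.7]
eef_rot: [0.14, 2.615, -0.045]
force: [-0.4, 1.7, 0.2]
grip_width: -0.0
```

```bash
python3 - <<'E'
from h import *
p,d,T=shot('wrist','w25');s=robot.sense();print(s['eef_pos'],s['force'],T[:3,:3].T@s['force'],s['joint_pos'].round(2))
crop('w25','w25a',200,180,360,330,4)
print((T[:3,3]-np.load('pics/w24.npz')['T'][:3,3])@T[:3,:3])
E
```

```text
[6.01272318e+02 2.62871067e-01 5.59554206e+01] [ 0.77461672 -0.0754165   0.36797754] [-0.85795334  0.00699736  0.07066317] [-0.03  0.48 -0.19  2.27  2.01  0.26 -0.67]
[ 2.14358567e+00 -2.81578339e-02  5.75069316e+01]
```

View pics/w25a.png

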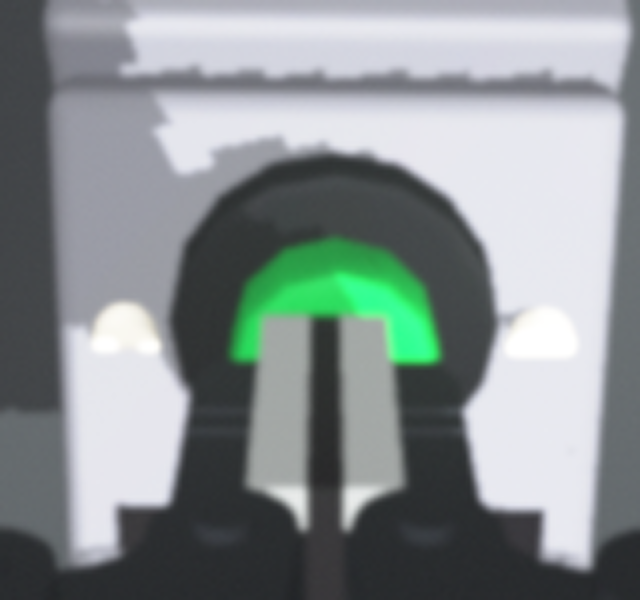

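Call:
send_rows:
  series: "0 0.1 0.08 0.2 0 0 0; 0 0.15 0.1 0.4 0 0 0; 0 0.15 0.1 0.6 0 0 0; 0 0.15 0.1 0.6 0 0 0; 0 0.15 0.1 0.6 0 0 0"

```text
clock: 32.48
eef_pos: [603.5, 1.1, 49.4]
eef_rot: [0.14, 2.614, -0.044]
force: [0.4, 1.7, 2.8]
grip_width: -0.2
```

```bash
python3 - <<'E'
from h import *
T=tool();s=robot.sense();print(s['eef_pos'],s['force'],T[:3,:3].T@s['force'])
print((T[:3,3]-np.load('pics/w24.npz')['T'][:3,3])@T[:3,:3])
E
```

```text
[603.45794016   1.13815209  49.39530228] [0.36531985 1.68727748 2.84191135] [-1.58326021  1.70421902 -2.37607841]
[ 3.4408975   1.17537122 64.07310075]
```

Call:
send_rows:
  series: "0 0 0 0.15 0 0 0; 0 0 0 0.3 0 0 0; 0 0 0 0.4 0 0 0; 0 0 0 0.4 0 0 0; 0 0 0 0.4 0 0 0; 0 0 0 0.4 0 0 0"

```text
clock: 32.98
eef_pos: [604.9, 1.0, 46.8]
eef_rot: [0.139, 2.613, -0.044]
force: [-12.7, 2.3, 24.6]
grip_width: 0.5
```

```bash
python3 - <<'E'
from h import *
T=tool();s=robot.sense();print(s['eef_pos'],s['force'],T[:3,:3].T@s['force'])
print((T[:3,3]-np.load('pics/w24.npz')['T'][:3,3])@T[:3,:3])
shot('wrist','w26');crop('w26','w26a',200,180,360,330,4)
E
```

```text
[604.88441278   0.99103994  46.79993652] [-12.74432608   2.31632297  24.55857159] [ -1.13316631   0.82660791 -27.72975462]
[ 3.55663062  1.18139211 67.03484341]
```

View pics/w26a.png

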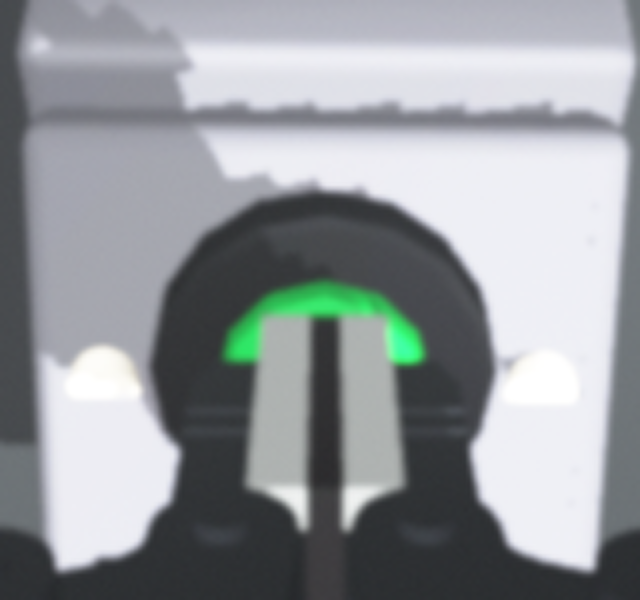

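Call:
send_rows:
  series: "0 0 0 -0.5 0 0 0; 0 0 0 -2 0 0 0; 0 0 0 -5 0 0 0; 0 -2 0 -9 0 0 0; 0 -5 0 -13 0 0 0; 0 -8 0 -17 0 0 0; 0 -8 0 -17 0 0 0; 0 -8 0 -17 0 0 0; 0 -8 0 -17 0 0 0"

```text
clock: 33.78
eef_pos: [589.2, -5.1, 186.7]
eef_rot: [0.147, 2.613, -0.056]
force: [0.0, -1.8, -0.4]
grip_width: 0.4
```

```bash
python3 - <<'E'
from h import *
s=robot.sense();print(s['eef_pos'],s['force'],s['joint_vel'].round(3))
shot('scene','s27');shot('wrist','w27');crop('s27','s27a',110,140,380,420,2)
crop('w27','w27a',0,100,280,310,2.8)
E
```

```text
[589.21826177  -5.0635858  186.69372419] [ 0.00950238 -1.83859561 -0.41314077] [ 1.142 -0.418 -1.249 -0.537 -2.053  0.795  2.183]
```

View pics/s27a.png

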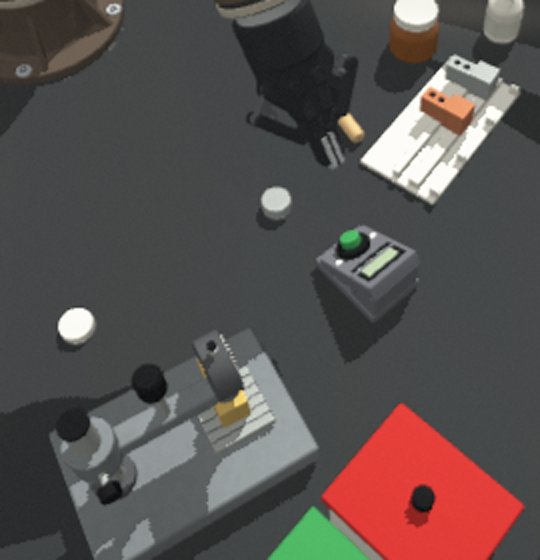

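View pics/w27.png

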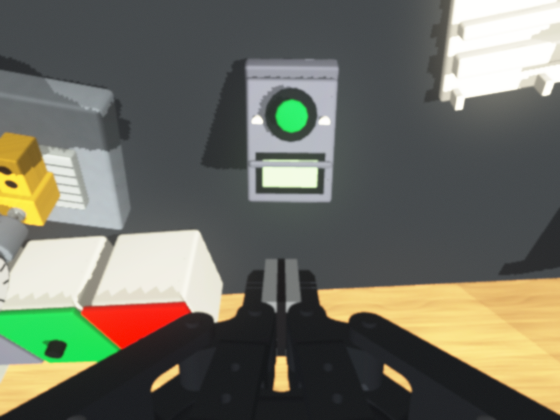

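Call:
send_rows:
  series: "0 0 0 0 0 0 0; 0 0 0 0 0 0 0; 0 0 0 0 0 0 0; 0 0 0 0 0 0 0; 0 0 0 0 0 0 0; 0 0 0 0 0 0 0; 0 0 0 0 0 0 0; 0 0 0 0 0 0 0"

```text
clock: 34.55
eef_pos: [590.9, -4.7, 187.7]
eef_rot: [0.147, 2.609, -0.055]
force: [0.1, 0.2, -0.6]
grip_width: 0.2
```

```bash
python3 - <<'E'
from h import *
s=robot.sense();print(s['eef_pos'],s['force'],s['joint_vel'].round(3))
shot('wrist','w28');crop('w28','w28a',0,100,140,310,4)
print(s['clock'])
E
```

```text
[590.86290045  -4.7010876  187.74715054] [ 0.08282117  0.2036228  -0.63112967] [ 0.005 -0.001 -0.001 -0.001  0.001  0.001  0.001]
34.55
```

View pics/w28.png

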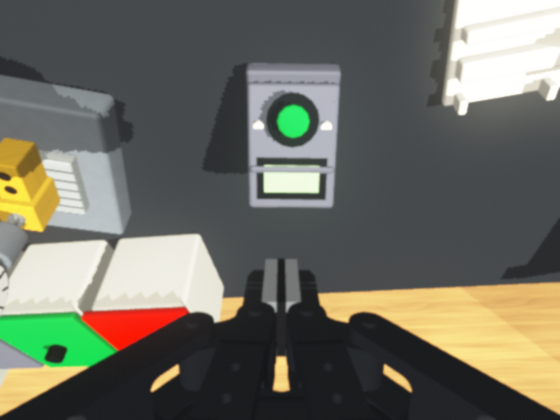

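The arm is at rest and touching nothing. The record key is out again at about (293,121), and the block stands under the foot at about (20,190).

```bash
python3 -c "
from bench import robot
print(robot.job_done())"
```

```text
the job is handed in; nothing more can be done
None
```

The height check is done and handed in at about 34.6 s of the 72 s allowed. I raised the gauge arm by its knob and set the gold block gently on the anvil with its tail to the open front. I then lowered the arm in two goes, let go, and pressed the record key.

- **Block placing:** in the wrist view the block, anvil and foot line up sideways to within a few tenths of a millimetre. Just before letting go, the tail overhung the anvil's front edge by about 18.6 mm against an ideal 19. Its heading matched the stand's to about 0.2°.
- **Foot travel:** the dial read about 1.3 mm after the first lowering, although my height estimates had allowed up to 2.8 mm. I gripped the knob again, lowered the arm further, and the dial then read about 2.9 mm. I did not read the dial again after pressing the key.
- **Record key:** I pressed it to its stop, which gave about 28 N at the wrist, below the 40 N limit. The key then sprang back out.
- **Other things:** in the last scene picture the copper and nickel blocks, setting disc, cap, jar and flask stood where they were. The brush was mostly hidden by the arm there. At hand-in the arm was still and touching nothing.

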